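# Load, clamp and jog the bottle shaker

### The arm

A 6-joint arm with a two-finger parallel gripper is mounted at the origin on the work surface. World frame = base frame: x ahead of the robot, y to its left, z up, the work surface at z = 0. Lengths are in mm, angles in rad, forces in N, time in s.
With the tool pointing down it reaches from about 350 to 725 mm from the base axis. Payload 4.3 kg.
Tool frame: the origin (TCP) lies where the fingers leave the gripper's body, on its centre line; the fingertips stand 73 mm ahead of it and the grasp point (between the pads) lies 54 mm ahead of it; z points along the fingers, y is the line along which they close (so a half turn about z gives the same grasp; the last joint's range is limited). The gripper opens to 85 mm and grips with 20 to 120 N. Pads are 22 mm wide; open, the fingers measure 114 mm over their backs; the gripper's body (76 mm by 85 mm) begins 54 mm behind the grasp point. The pads swing forward as they close: fully open they stand 13 mm farther back than shut.
Start: joints at [-1.403, 0.377, 0.081, 1.274, 0, 1.46], TCP at [157.697, -552.983, 303.929] pointing down, gripper open.
Joint ranges: [-2.72, 2.72], [-0.84, 1.66], [-1.02, 1.22], [-1.77, 2.12], [-1.37, 1.28], [-3.14, 3.14]. Speed limits (rad/s): [2.57, 2.57, 3.14, 3.14, 3.14, 3.14].

### API

Orientations are given as a unit quaternion [w, x, y, z].
In Python, from rig import ctrl gives the robot as it stands.
- The arm moves only by the shell command python3 -m pendant 'ROWS' [FORCE]. ROWS is JSON, a list of rows, each a list of 5 numbers: the shift along the tool's x, y, z as a fraction of full scale, then the turn about the tool's z as a fraction of full scale, then the closure in counts, from 0 (fully open) to 255 (shut). In form: [[tx, ty, tz, roll, jaw], ...]. A call has 1 to 5 rows; each row shifts and turns the commanded pose from where the row before left it, along the tool's axes as they then stand; what a row does not reach is not made up. Full scale, the value 1, is 0.03 m for a shift and 6 degrees for a turn. A row lasts 1/8 s, in which the tool goes at most 62.5 mm and 10.7 degrees, less where a joint would pass 70% of its speed; a pose out of reach is approached as far as the arm can. A call with a number of a shift or a turn outside -1 to 1 is refused whole. A call with a gripper value outside its range is refused whole. The fingers move at their own pace and stop on an object; FORCE is the grip in N (left out, the last holds). Time passes only in rows, so rows that do not move let the fingers close. It gives the time, the measured TCP pose, the force, the opening and the grip force at its end, in the units of the state.
- ctrl.get_state(): the state, without advancing time (a new reading comes with each control period).
- ctrl.read_camera(name): name is "scene" or "top" or "wrist"; returns a dict with "frame" (480x640x3 uint8, red, green, blue), "fx", "fy", "cx", "cy" (pixels), "R" (3x3) and "t" (3): a world point X has camera coordinates R X + t. Camera axes: x right, y down, z forward; pixel columns grow to the right and rows downward; lengths in mm; the calibration is good to about 2 mm. A picture is of the moment at which its call begins. There is no depth.
- ctrl.job_done(): hands the job in; it is judged then, once.
The state is a dict: "time_s": time; "q": joint angles; "dq": joint speeds; "joint_torque": joint torques, N m; "position": TCP position; "tool_rot": TCP orientation; "contact_force": force on the tool from outside, world axes, zero at the start; "torque": the same for the moment, N m; "opening": opening from 0.0 (shut) to 1.0 (fully open); "gripper_force": force on a finger pad.
Only numpy, scipy, OpenCV 4.12 (cv2) and the standard library are available. Lean on these libraries where they do the work, as an engineer would, in place of code of your own. Each camera call takes 0.05 s, during which the arm holds its last target. There are 200 camera calls.

### The job

Get the bottle shaker ready for its run: swing the red-knobbed cam lever fully open, then stand each amber bottle upright in the bay whose tag has its cap's colour, working up in order of the dots on the tags from one towards five (missing bottles leave their bay empty). Then turn the cam lever just far enough for the spring bar to hold all the bottles snugly against the rear rail without overrunning it, hold the green jog button down for six seconds and let it go, leaving the bottles clamped and the other glassware where it is.

Things in the scene. Friction and masses are not known exactly. Their poses are not given: they have to be found in the camera images.
- cam_pivot (a point): Vertical axle of the eccentric cam on the bottle shaker, 65 mm above its deck. The shaker is a fixed white box, 285 mm deep, 390 mm wide, its grey deck 92 mm above the bench; its pose varies. Site axes are the shaker's: x from the robot's side to its back (spring bar to rear rail), y along the bays towards bay 1, z up.
- cam_knob (a point): The red upright knob (20 mm diameter, 45 mm tall) on the end of the flat steel cam lever: the point is on its axis, 90 mm from the axle, 18 mm below the knob's top and 27 mm above the top of the flat lever.
- cam_lever (a joint): Cam lever angle, rad, 0 to 1.65. 0 = fully open: it points along the row of bays towards bay 5 (shaker -y). It grows clockwise seen from above, towards the robot's side (shaker -x at 1.57). The cam carries the spring bar 12.5 mm per rad towards the rear rail, and back again. It stays where left; 5 N at the knob moves it, up to 7 N against the springs.
- spring_bar (a joint): How far the spring bar is pressed back on its springs towards the pusher plate, in m, 0 (free) to 0.014; 2.5 N per mm in all. Bottles are snug at 1 to 5 mm, best about 3 mm; beyond 6.5 mm the clamp is overrun.
- bar_face (a point): Middle of the face line, towards the bottles, of the spring bar: a black rubber-covered round bar, 20 mm diameter and 354 mm long, along the row of bays on the robot's side, its axis 30 mm above the deck. It moves along shaker x only, carried by the pusher on two sprung pins; this point moves with it.
- rail_face (a point): Middle of the face line, towards the bottles, of the fixed rear rail: a like black rubber-covered bar across the back of the deck, 30 mm above it; bolted at a slightly different distance from start to start. With the lever fully open the space from bar_face to rail_face is 8 to 12 mm more than a bottle's 54 mm.
- jog (a joint): Travel of the jog button in m, 0 (out) to 0.006 (fully down, about 4 N); it counts as pressed beyond 0.004. It springs back.
- jog_top (a point): Centre of the top of the round green jog button (30 mm diameter) on the grey console at the shaker's front corner beside bay 1. It is pressed straight down.
- bay1 (a point): Middle of bay 1 at the deck surface, between two steel divider plates (4 mm thick, 48 mm long, 16 mm high, 70 mm apart); the tag behind the rail is red with 1 dot. Axes as the shaker's.
- bay2 (a point): Middle of bay 2 at the deck surface, between two steel divider plates (4 mm thick, 48 mm long, 16 mm high, 70 mm apart); the tag behind the rail is yellow with 2 dots. Axes as the shaker's.
- bay3 (a point): Middle of bay 3 at the deck surface, between two steel divider plates (4 mm thick, 48 mm long, 16 mm high, 70 mm apart); the tag behind the rail is blue with 3 dots. Axes as the shaker's.
- bay4 (a point): Middle of bay 4 at the deck surface, between two steel divider plates (4 mm thick, 48 mm long, 16 mm high, 70 mm apart); the tag behind the rail is white with 4 dots. Axes as the shaker's.
- bay5 (a point): Middle of bay 5 at the deck surface, between two steel divider plates (4 mm thick, 48 mm long, 16 mm high, 70 mm apart); the tag behind the rail is black with 5 dots. Axes as the shaker's.
- bottle1_mid (a point): Closed amber wide-mouth bottle with the red cap: body 54 mm diameter and 56 mm tall, short shoulder, then the cap, 40 mm diameter from 64 to 90 mm above the base. About 0.18 kg. The point is on its axis, 45 mm above its underside, z up. Some bottles are absent (None).
- bottle2_mid (a point): Closed amber wide-mouth bottle with the yellow cap: body 54 mm diameter and 56 mm tall, short shoulder, then the cap, 40 mm diameter from 64 to 90 mm above the base. About 0.18 kg. The point is on its axis, 45 mm above its underside, z up. Some bottles are absent (None).
- bottle3_mid (a point): Closed amber wide-mouth bottle with the blue cap: body 54 mm diameter and 56 mm tall, short shoulder, then the cap, 40 mm diameter from 64 to 90 mm above the base. About 0.18 kg. The point is on its axis, 45 mm above its underside, z up. Some bottles are absent (None).
- bottle4_mid (a point): Closed amber wide-mouth bottle with the white cap: body 54 mm diameter and 56 mm tall, short shoulder, then the cap, 40 mm diameter from 64 to 90 mm above the base. About 0.18 kg. The point is on its axis, 45 mm above its underside, z up. Some bottles are absent (None).
- bottle5_mid (a point): Closed amber wide-mouth bottle with the black cap: body 54 mm diameter and 56 mm tall, short shoulder, then the cap, 40 mm diameter from 64 to 90 mm above the base. About 0.18 kg. The point is on its axis, 45 mm above its underside, z up. Some bottles are absent (None).
- beaker: Glass beaker, 68 mm wide, 85 mm tall. Bystander; origin at the middle of its underside.
- flask: Conical flask, 76 mm wide, 114 mm tall. Bystander; origin at the middle of its underside.
- dropper_a: Amber dropping bottle with red bulb, 42 mm wide, 112 mm tall. Bystander; origin at the middle of its underside.
- dropper_b: Clear dropping bottle with red bulb, 42 mm wide, 112 mm tall. Bystander; origin at the middle of its underside.
- wash_bottle: White wash bottle with red top and spout, 64 mm wide, 185 mm tall. Bystander; origin at the middle of its underside.
- crucible: White porcelain pot, 60 mm wide, 60 mm tall. Bystander; origin at the middle of its underside.

How it is judged:
By the outcome, as a careful person would: the job done as asked, in the order asked, and still so for the second after the job is handed in, with the robot touching nothing.
Of bottle1, bottle2, bottle3, bottle4, bottle5 only 3 to 5 are there at a start; the rules pass over those that are not, and their reading is None.
At some moment in a run one of bottle1, bottle2, bottle3, bottle4, bottle5 may be knocked a few centimetres aside while the robot is not near it.
It also fails if it takes over 210 s, if anything falls off the work surface, if the arm or the gripper's body presses on something with over 40 N, if the wrist force passes 120 N, or if a joint passes its speed limit or range.

## Working session

There is one attempt and no reset: what is moved stays moved. The work goes in short steps, Python scripts to look and compute and a shell command to move; the robot and the scene stay as the last step left them, time stands still between calls to the robot, and variables do not carry over. Pictures are saved under pics/ and viewed, at most 14 in all, crops included, and the job is handed in when it is done.

```bash
ls; mkdir -p pics; python3 - <<'E'
from rig import ctrl
import cv2
s=ctrl.get_state(); print(s)
for n in("scene","top"):
    c=ctrl.read_camera(n); cv2.imwrite(f"pics/{n}0.png",c["frame"][:,:,::-1]); print(n,c["fx"],c["fy"],c["cx"],c["cy"],c["R"],c["t"])
E
```

```text
pics
{'time_s': 0.0, 'q': array([-1.40330242e+00,  3.78061182e-01,  7.96530208e-02,  1.27438197e+00,
        6.06201289e-06,  1.46049474e+00]), 'dq': array([ 1.45653285e-03,  8.51659687e-04,  4.09481740e-05, -5.26050445e-04,
        3.02023548e-04, -1.48488124e-03]), 'joint_torque': array([ 2.80511249e-04, -4.63609242e+01,  2.69871980e+01,  2.09276564e-02,
        1.69238838e-04, -9.59304231e-06]), 'position': array([ 157.60983482, -552.46670013,  302.9722908 ]), 'tool_rot': array([-9.96580691e-04,  9.90368715e-01,  1.38451488e-01, -2.54739054e-05]), 'contact_force': array([0.59694069, 0.68369158, 0.28428975]), 'torque': array([ 0.02248664,  0.02657308, -0.00571926]), 'gripper_force': 0.0, 'opening': 0.9998944499520456}
scene 463.1372289562085 463.1372289562085 313.37423858123265 235.2363088362374 [[-0.69241205  0.72150176 -0.00087839]
 [ 0.57188109  0.54808073 -0.61037655]
 [-0.43990632 -0.42313442 -0.79211091]] [ 374.16617485 -217.59653872 1501.7288857 ]
top 450.89981662109346 450.89981662109346 322.15389512795485 237.81947280449086 [[-0.00739696 -0.99958553 -0.02782182]
 [-0.99727624  0.00941598 -0.07315349]
 [ 0.07338514  0.02720492 -0.99693255]] [ -14.91570741  528.7278737  1370.85926842]
```

View pics/top0.png

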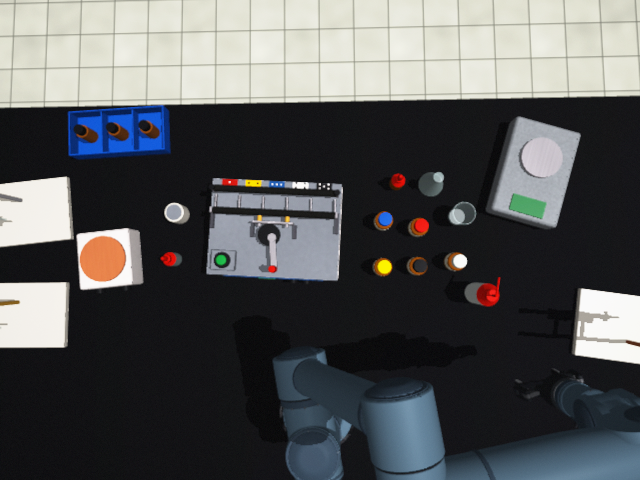

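View pics/scene0.png

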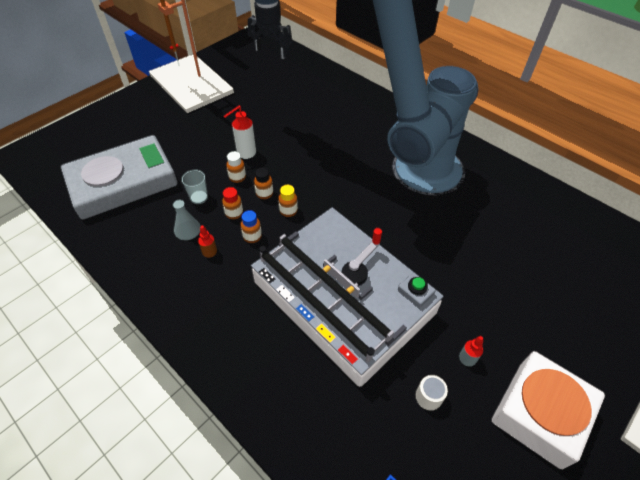

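Top view: blue cap (384,220), red (420,227), yellow (383,267), black (417,266), white (456,261); all five are present. The lever points at the robot with its knob at (272,269) and axle at (268,235). The jog button is at (222,260), and bay 1 (red tag) is on the left.

```bash
cat > h.py <<'E'
import numpy as np, cv2
from rig import ctrl
def look(n): return ctrl.read_camera(n)
def ray(c,u,v):
    d=c["R"].T@np.array([(u-c["cx"])/c["fx"],(v-c["cy"])/c["fy"],1.]); return -c["R"].T@c["t"],d/np.linalg.norm(d)
def onz(c,u,v,z):
    o,d=ray(c,u,v); return o+d*(z-o[2])/d[2]
def proj(c,X):
    p=c["R"]@np.asarray(X,float)+c["t"]; return c["fx"]*p[0]/p[2]+c["cx"],c["fy"]*p[1]/p[2]+c["cy"]
def tri(c1,p1,c2,p2):
    a,d=ray(c1,*p1); b,e=ray(c2,*p2); s=np.linalg.lstsq(np.c_[d,-e],b-a,rcond=None)[0]
    return (a+s[0]*d+b+s[1]*e)/2, np.linalg.norm(a+s[0]*d-b-s[1]*e)
H={"red":[(0,140,90),(6,255,255)],"yellow":[(24,150,120),(34,255,255)],"blue":[(105,140,90),(125,255,255)],"green":[(50,120,60),(75,255,255)]}
def blob(c,col,u,v,r=14):
    f=c["frame"]; u,v=int(u),int(v); x0,y0=max(u-r,0),max(v-r,0); w=f[y0:v+r,x0:u+r]
    hsv=cv2.cvtColor(w,cv2.COLOR_RGB2HSV)
    if col=="white": m=cv2.inRange(hsv,(0,0,170),(180,70,255))
    elif col=="black": m=cv2.inRange(hsv,(0,0,0),(180,110,70))
    else:
        m=cv2.inRange(hsv,*H[col])
        if col=="red": m|=cv2.inRange(hsv,(174,140,90),(180,255,255))
    n,l,s,ce=cv2.connectedComponentsWithStats(m)
    if n<2: return None
    k=1+np.argmax(s[1:,4]); x,y,ww,hh,a=s[k]
    return (x0+ce[k][0],y0+ce[k][1],x0+x,y0+y,ww,hh,a)
E
python3 - <<'E'
from h import *
np.set_printoptions(precision=1,suppress=True)
t=look("top"); s=look("scene")
for n,p in dict(red=(420,227),yellow=(383,267),blue=(384,220),white=(456,261)).items():
    b=blob(t,n,*p); print(n,[round(x,1) for x in b],onz(t,b[0],b[1],90))
print("black",onz(t,417,266,90))
for n,col,pt,ps in (("jog","green",(222,260),(418,283)),("knob","red",(272,269),(377,236)),("tag1","red",(230,183),(348,354)),("tag2","yellow",(254,183),(325,333)),("tag3","blue",(277,184),(305,313))):
    a=blob(t,col,*pt,9 if n!="jog" else 14);b=blob(s,col,*ps,12); print(n,[round(x,1) for x in a],[round(x,1) for x in b],*tri(t,a[:2],s,b[:2]))
for sx in(0,1):pass
E
python3 - <<'E'
import cv2
i=cv2.imread('pics/top0.png')[165:295,195:355]
cv2.imwrite('pics/c1.png',cv2.resize(i,None,fx=4.6,fy=4.6,interpolation=2))
E
```

```text
red [np.float64(421.1), np.float64(225.2), np.int32(414), np.int32(218), np.int32(15), np.int32(15), np.int32(166)] [ 557.6 -310.    90. ]
yellow [np.float64(384.0), np.float64(266.3), np.int32(377), np.int32(260), np.int32(15), np.int32(14), np.int32(151)] [ 438.8 -200.    90. ]
blue [np.float64(384.9), np.float64(218.5), np.int32(378), np.int32(212), np.int32(14), np.int32(14), np.int32(146)] [ 578.3 -205.2   90. ]
white [np.float64(459.7), np.float64(260.7), np.int32(453), np.int32(254), np.int32(14), np.int32(14), np.int32(154)] [ 453.3 -418.5   90. ]
black [ 439.  -295.4   90. ]
jog [np.float64(220.7), np.float64(259.6), np.int32(215), np.int32(254), np.int32(12), np.int32(12), np.int32(103)] [np.float64(418.2), np.float64(282.9), np.int32(412), np.int32(277), np.int32(14), np.int32(13), np.int32(143)] [461.6 265.4 131.7] 1.911097849688982
knob [np.float64(271.8), np.float64(268.7), np.int32(268), np.int32(266), np.int32(9), np.int32(7), np.int32(49)] [np.float64(376.6), np.float64(235.4), np.int32(373), np.int32(228), np.int32(9), np.int32(16), np.int32(121)] [434.9 116.3 154.8] 2.7502671035924373
tag1 [np.float64(229.5), np.float64(182.0), np.int32(222), np.int32(179), np.int32(16), np.int32(7), np.int32(98)] [np.float64(347.1), np.float64(353.7), np.int32(338), np.int32(345), np.int32(19), np.int32(19), np.int32(141)] [692.9 251.2  91.3] 2.912304487666136
tag2 [np.float64(252.8), np.float64(182.6), np.int32(246), np.int32(180), np.int32(15), np.int32(6), np.int32(82)] [np.float64(325.4), np.float64(332.7), np.int32(317), np.int32(324), np.int32(18), np.int32(18), np.int32(133)] [689.7 182.1  91.7] 1.6236852607711239
tag3 [np.float64(276.5), np.float64(183.9), np.int32(269), np.int32(181), np.int32(15), np.int32(7), np.int32(78)] [np.float64(304.8), np.float64(312.5), np.int32(296), np.int32(305), np.int32(18), np.int32(16), np.int32(92)] [685.1 112.1  90.3] 1.4228694205185803
```

View pics/c1.png

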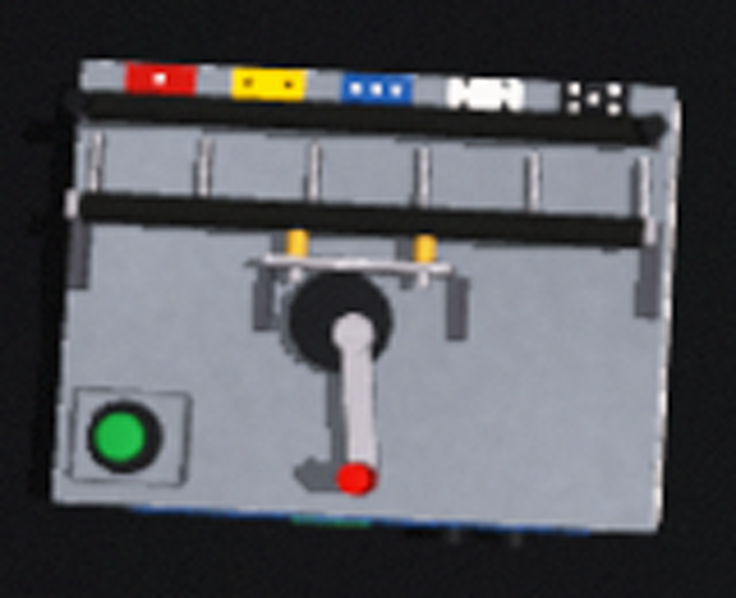

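```bash
python3 -m pendant '[[0,0,0,-1,0],[0,0,0,-1,0],[0,0,0,-1,0],[0,0,0,-1,0],[0,0,0,-1,0]]'; python3 -m pendant '[[0,0,0,-1,0],[0,0,0,-1,0],[0,0,0,-1,0],[0,0,0,-1,0],[0,0,0,-1,0]]';python3 -m pendant '[[0,0,0,-1,0],[0,0,0,-0.8,0],[0,0,0,0,0]]'
cat >> h.py <<'E'
def tool():
    s=ctrl.get_state(); w,x,y,z=s["tool_rot"]
    from scipy.spatial.transform import Rotation as Ro
    return s,Ro.from_quat([x,y,z,w]).as_matrix(),s["position"]
def togo(g,z=None):
    "rows-units to bring grasp point to world xy g (and z)"
    s,R,p=tool(); X=np.array([g[0],g[1],p[2] if z is None else z+54.]); return (R.T@(X-p))/30
E
cat >> h.py <<'E'
np.set_printoptions(precision=2,suppress=True)
YX=np.array([0.056,0.998,0]); XX=np.array([0.998,-0.056,0])
E
python3 - <<'E'
from h import *
s,R,p=tool();print(p,R,togo((435,116)))
t=look("top")
print("pivot",onz(t,271.7,237.2,130))
E
```

```text
time_s: 0.82
position: [157.7, -552.8, 303.6]
tool_rot: [-0.0, 0.92, 0.392, 0.0]
contact_force: [-0.7, 0.3, 0.0]
opening: 1.001
gripper_force: 0.0
time_s: 1.45
position: [157.7, -552.8, 303.7]
tool_rot: [-0.0, 0.787, 0.616, 0.0]
contact_force: [0.2, -0.2, 0.3]
opening: 1.001
gripper_force: 0.0
time_s: 1.82
position: [157.7, -552.8, 303.7]
tool_rot: [-0.0, 0.727, 0.686, 0.0]
contact_force: [-0.2, -0.3, -0.6]
opening: 1.002
gripper_force: 0.0
[ 157.67 -552.84  303.66] [[ 0.06  1.   -0.  ]
 [ 1.   -0.06  0.  ]
 [ 0.   -0.   -1.  ]] [22.8   7.93  0.01]
pivot [523.55 121.2  130.  ]
```

```bash
for i in 1 ; do python3 -m pendant '[[0.5,1,-0.2,0,0],[1,1,-0.2,0,0],[1,1,0,0,0],[1,1,0,0,0],[1,1,0,0,0]]'|tail -0; python3 -m pendant '[[1,1,0,0,0],[1,1,0,0,0],[1,0.93,0,0,0],[1,0,0,0,0],[1,0,0,0,0]]'|tail -0; python3 -m pendant '[[1,0,0,0,0],[1,0,0,0,0],[1,0,0,0,0],[1,0,0,0,0],[1,0,0,0,0]]'|tail -0;python3 -m pendant '[[1,0,0,0,0],[1,0,0,0,0],[1,0,0,0,0],[1,0,0,0,0],[1,0,0,0,0]]' | tail -0;python3 -m pendant '[[1,0,0,0,0],[1,0,0,0,0],[1,0,0,0,0],[0.3,0,0,0,0],[0,0,0,0,0]]'; done
python3 - <<'E'
from h import *
s,R,p=tool();print(p,togo((435,116)))
w=look("wrist");cv2.imwrite("pics/w1.png",w["frame"][:,:,::-1])
print([proj(w,X) for X in ((435,116,175),(523.5,121,130),(435,116,130))], -w["R"].T@w["t"], w["fx"])
E
```

```text
time_s: 5.0
position: [434.3, 116.3, 315.8]
tool_rot: [0.0, 0.727, 0.687, -0.0]
contact_force: [-0.1, -0.0, -0.1]
opening: 1.001
gripper_force: 0.0
[434.32 116.33 315.82] [-0.01  0.02  0.  ]
[(np.float64(321.34967844919703), np.float64(254.22932007263802)), (np.float64(440.30434616188217), np.float64(220.05534054363162)), (np.float64(321.0789663934007), np.float64(233.09258932448395))] [438.48 194.87 385.84] 358.2464219771025Exception ignored on flushing sys.stdout:
BrokenPipeError: [Errno 32] Broken pipe
Exception ignored on flushing sys.stdout:
BrokenPipeError: [Errno 32] Broken pipe
Exception ignored on flushing sys.stdout:
BrokenPipeError: [Errno 32] Broken pipe
Exception ignored on flushing sys.stdout:
BrokenPipeError: [Errno 32] Broken pipe
```

View pics/w1.png

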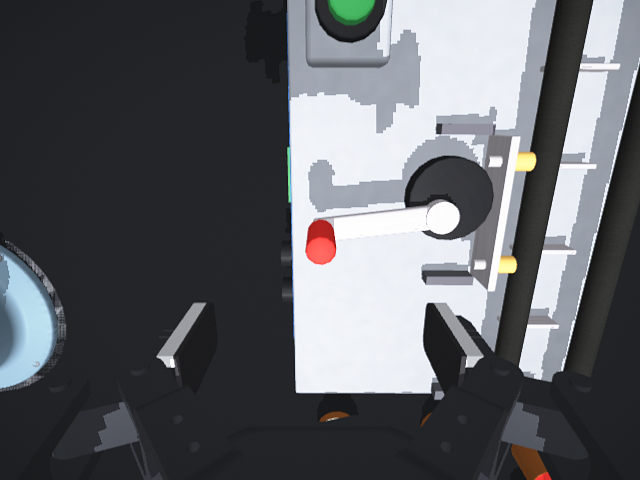

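Wrist view: knob top at (321,249), axle at (443,216). That puts the knob at about (435,119) and the axle at (525.5,124). Next I descend and grip the knob.

```bash
python3 -m pendant '[[0.05,0,0.9,0,60],[0.05,0.02,1,0,80],[0,0,1,0,100],[0,0,0.5,0,120],[0,0,0,0,120]]' 20; python3 -m pendant '[[0,0,0,0,255],[0,0,0,0,255],[0,0,0,0,255],[0,0,0,0,255],[0,0,0,0,255]]' 30
python3 - <<'E'
from h import *
s,R,p=tool()
# knob path: start from p, to angle 0 about pivot
P=np.array([525.5,124]);v=p[:2]-P;print(v,np.hypot(*v)); v=v*90/np.hypot(*v)
a=np.arctan2(v@-XX[:2],v@-YX[:2]);print("angle",a)
prev=p[:2]
for k in np.linspace(a,0,9)[1:]:
    q=P+90*(-np.sin(k)*XX[:2]-np.cos(k)*YX[:2]); d=np.r_[q-prev,0]; print(k,(R.T@d)[:2]/30); prev=q
E
```

```text
time_s: 5.68
position: [434.2, 118.1, 212.8]
tool_rot: [-0.001, 0.728, 0.686, -0.001]
contact_force: [-1.1, 0.4, -0.4]
opening: 0.526
gripper_force: 0.0
time_s: 6.3
position: [434.9, 119.0, 214.9]
tool_rot: [0.0, 0.727, 0.687, -0.0]
contact_force: [-3.6, -1.1, 5.6]
opening: 0.224
gripper_force: 29.9
[-90.57  -5.04] 90.7104866107156
angle 1.4591766503429513
1.2767795690500825 [-0.53  0.14]
1.0943824877572135 [-0.51  0.21]
0.9119854064643446 [-0.46  0.29]
0.7295883251714756 [-0.4   0.37]
0.5471912438786067 [-0.32  0.44]
0.3647941625857378 [-0.24  0.49]
0.1823970812928688 [-0.15  0.53]
0.0 [-0.05  0.54]
```

```bash
python3 -m pendant '[[-0.53,0.14,0,0,255],[-0.51,0.21,0,0,255],[-0.46,0.29,0,0,255],[-0.40,0.37,0,0,255],[-0.32,0.44,0,0,255]]'; python3 -m pendant '[[-0.24,0.49,0,0,255],[-0.15,0.53,0,0,255],[-0.05,0.54,0,0,255],[0,0.05,0,0,255],[0,0,0,0,255]]'
```

```text
time_s: 6.92
position: [468.3, 47.2, 214.6]
tool_rot: [-0.001, 0.727, 0.687, -0.008]
contact_force: [-24.2, -14.3, 24.3]
opening: 0.222
gripper_force: 33.3
time_s: 7.55
position: [519.6, 30.2, 213.8]
tool_rot: [0.002, 0.728, 0.685, -0.006]
contact_force: [-9.3, -13.5, 5.8]
opening: 0.226
gripper_force: 31.3
```

```bash
python3 -m pendant '[[0,0.15,0,0,255],[0,0.1,0,0,255],[0,0,0,0,120],[0,0,0,0,120],[0,0,0,0,120]]'; python3 -m pendant '[[0,0,-1,0,100],[0,0.5,-1,0,0],[0.5,1,-1,0,0],[0.5,1,-1,0,0],[0,1,0,0,0]]';python3 -m pendant '[[-0.5,0,-0.5,0,0],[0,0,0,0,0],[0,0,0,0,0]]'
python3 - <<'E'
from h import *
w=look("wrist");cv2.imwrite("pics/w2.png",w["frame"][:,:,::-1])
t=look("top");cv2.imwrite("pics/t2.png",t["frame"][:,:,::-1])
T1=np.array([692.9,251.2,92.]);
for k in range(5): X=T1-YX*70*k; print("tag",k+1,proj(w,X),proj(t,X))
k=blob(w,"red",*proj(w,(520,34,175)),40); print(k, k and onz(w,k[0],k[1],172))
E
```

```text
time_s: 8.18
position: [530.7, 34.0, 214.4]
tool_rot: [0.001, 0.727, 0.687, 0.001]
contact_force: [-0.2, -1.3, -0.1]
opening: 0.525
gripper_force: 0.0
time_s: 8.8
position: [638.8, 59.1, 337.5]
tool_rot: [0.002, 0.726, 0.687, 0.003]
contact_force: [-0.0, -0.2, 0.5]
opening: 1.002
gripper_force: 0.0
time_s: 9.18
position: [634.9, 42.7, 349.1]
tool_rot: [-0.0, 0.727, 0.686, 0.0]
contact_force: [-0.2, 1.2, -0.0]
opening: 1.004
gripper_force: 0.0
tag 1 (np.float64(380.5013764896935), np.float64(-61.746498700626574)) (np.float64(229.83827693225538), np.float64(181.6098991614341))
tag 2 (np.float64(376.2683747889485), np.float64(41.61818215203576)) (np.float64(253.28877655313906), np.float64(182.6162507758629))
tag 3 (np.float64(372.60992542725313), np.float64(130.95300349658874)) (np.float64(276.8162991241384), np.float64(183.62590774290464))
tag 4 (np.float64(369.4164852305658), np.float64(208.93287454047572)) (np.float64(300.4212247412202), np.float64(184.63888637394695))
tag 5 (np.float64(366.6046941052014), np.float64(277.5933459611431)) (np.float64(324.1039360054224), np.float64(185.65520308787978))
(np.float64(172.40642201834862), np.float64(249.7091743119266), np.int32(151), np.int32(230), np.int32(44), np.int32(40), np.int32(1090)) [526.25  38.89 172.  ]
```

View pics/w2.png

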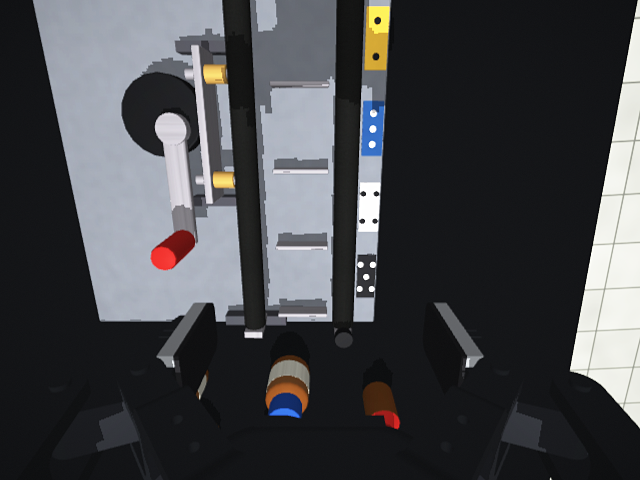

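Wrist view: lever open, parallel to the bars, with the knob at (170,250). The dividers are near rows 84, 171, 245 and 315. The bar edges are around columns 245 and 343.

```bash
python3 - <<'E'
from h import *
im=cv2.imread("pics/w2.png"); g=cv2.GaussianBlur(cv2.cvtColor(im,cv2.COLOR_BGR2GRAY),(3,3),0)
# camera model re-read (arm has not moved)
w=look("wrist")
def seg(r,lo,hi):
    d=np.where(g[r,lo:hi]<75)[0]+lo
    # largest run
    s=np.split(d,np.where(np.diff(d)>1)[0]+1); s=max(s,key=len); return s[0]-.5,s[-1]+.5
o=XX*0
for r in (130,150,200,220,270):
    L=seg(r,215,270);Rr=seg(r,328,362)
    a=onz(w,sum(L)/2,r,122)@XX; b=onz(w,sum(Rr)/2,r,122)@XX
    print(r,L,Rr,"axis",a,b,"gap",b-a-20,"widths",onz(w,L[1],r,122)@XX-onz(w,L[0],r,122)@XX, onz(w,Rr[1],r,122)@XX-onz(w,Rr[0],r,122)@XX)
for n,(u,v) in {"d23":(300,83),"d34":(300,169),"d45":(302,242),"d5":(303,313)}.items(): X=onz(w,u,v,108);print(n,X,X@XX,X@YX)
for n,(u,v) in {"t2":(377,37),"t3":(372.5,129),"t4":(369.5,207),"t5":(366.5,276)}.items(): X=onz(w,u,v,92.);print(n,X,X@XX,X@YX)
t=look("top")
for n,p in dict(red=(420,227),yellow=(383,267),blue=(384,220),white=(456,261)).items():
    b=blob(t,n,*p); print(n,onz(t,b[0],b[1],90),togo(onz(t,b[0],b[1],90)))
cv2.imwrite("pics/c2.png",cv2.resize(t["frame"][180:310,350:520,::-1],None,fx=4.5,fy=4.5,interpolation=2))
E
```

```text
130 (np.float64(231.5), np.float64(256.5)) (np.float64(334.5), np.float64(359.5)) axis 570.5972012066395 652.373825291402 gap 61.77662408476249 widths 19.851078200769507 19.846312426137956
150 (np.float64(231.5), np.float64(257.5)) (np.float64(333.5), np.float64(358.5)) axis 569.9775546124853 651.8981937544198 gap 61.920639141934544 widths 20.987121065236806 20.175070851059104
200 (np.float64(235.5), np.float64(259.5)) (np.float64(333.5), np.float64(356.5)) axis 569.8083660831347 651.8999973464336 gap 62.09163126329884 widths 20.209606189441388 19.36287167184912
220 (np.float64(237.5), np.float64(260.5)) (np.float64(332.5), np.float64(356.5)) axis 569.993587722973 651.8150965101744 gap 61.821508787201424 widths 19.708070850524564 20.560003634451732
270 (np.float64(241.5), np.float64(263.5)) (np.float64(332.5), np.float64(354.5)) axis 570.2623809581689 651.8131954716173 gap 61.55081451344836 widths 19.717942045539985 19.713221306751393
d23 [624.77 152.46 108.  ] 614.9860338075833 187.13820957149113
d34 [619.69  84.45 108.  ] 613.7229383237607 118.98219786193552
d45 [616.59  18.39 108.  ] 614.3276539326702 52.87897518115442
d5 [612.24 -54.67 108.  ] 614.0733831426645 -20.27567145356556
t2 [689.1  184.85  92.  ] 677.3749624785012 223.06918623336915
t3 [684.52 113.38  92.  ] 676.8038301239949 151.49055630678706
t4 [680.82  43.8   92.  ] 677.0082570715733 81.83544621614755
t5 [676.76 -26.11  92.  ] 676.8702894968009 11.842431450873596
red [ 557.75 -310.16   90.  ] [-11.9   -1.89   0.  ]
yellow [ 438.7  -199.81   90.  ] [-8.46 -6.06  0.  ]
blue [ 578.3  -205.22   90.  ] [-8.37 -1.41  0.  ]
white [ 453.31 -418.47   90.  ] [-15.71  -5.16   0.  ]
```

View pics/c2.png

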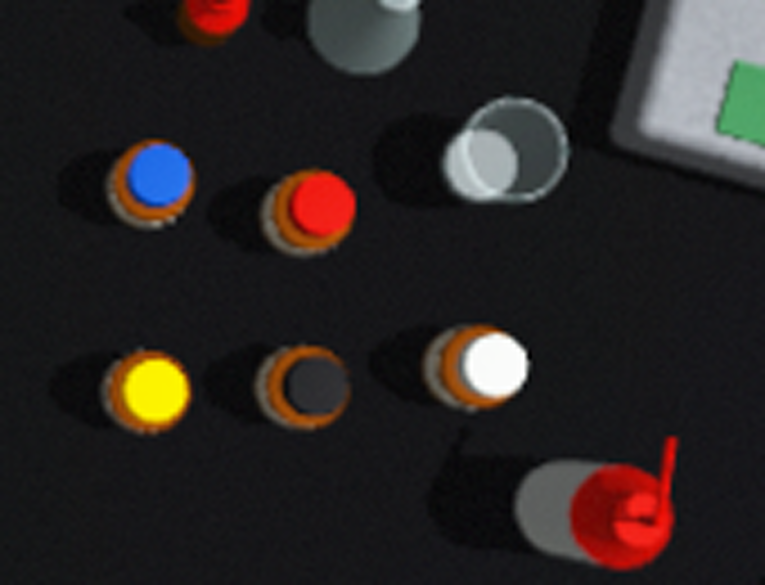

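The top view shows red, blue, yellow, black and white unmoved. The bay space measures about 62 mm, so there is about 8 mm of slack. Going to the red bottle.

```bash
cat >> h.py <<'E'
def bay(k): return 611*XX+(291.8-70*(k-1))*YX
def over(col,z=90):
    "refine cap from wrist when above"
    w=look("wrist"); s,R,p=tool(); e=proj(w,(p[0],p[1],z)); b=blob(w,col,e[0],e[1],75)
    if b is None: print("none",e); return w
    X=onz(w,b[2]+b[4]/2,b[3]+b[5]/2,z); print("cap",[round(float(v),1) for v in b],X,"diam",b[4]*(np.linalg.norm(X-(-w["R"].T@w["t"])))/w["fx"],"togo",togo(X,77)); return w
E
python3 -m pendant '[[-1,-0.4,0,0,0],[-1,-0.5,0,0,0],[-1,-0.5,0,0,0],[-1,-0.49,0,0,0],[-1,0,0,0,0]]'>/dev/null; python3 -m pendant '[[-1,0,0,0,0],[-1,0,0.5,0,0],[-1,0,0.5,0,0],[-1,0,0.9,0,0],[-1,0,1,0,0]]'>/dev/null;python3 -m pendant '[[-1,0,1,0,0],[-0.9,0,0,0,0],[0,0,0,0,0]]'
python3 - <<'E'
from h import *
w=over("red");cv2.imwrite("pics/w3.png",w["frame"][:,:,::-1])
E
```

```text
time_s: 11.0
position: [557.7, -311.6, 231.1]
tool_rot: [-0.0, 0.728, 0.686, -0.0]
contact_force: [0.3, 0.7, -0.1]
opening: 1.001
gripper_force: 0.0
cap [321.2, 232.7, 290.0, 212.0, 63.0, 69.0, 818.0] [ 558.67 -306.78   90.  ] diam 39.3372022083251 togo [0.12 0.01 3.36]
```

View pics/w3.png

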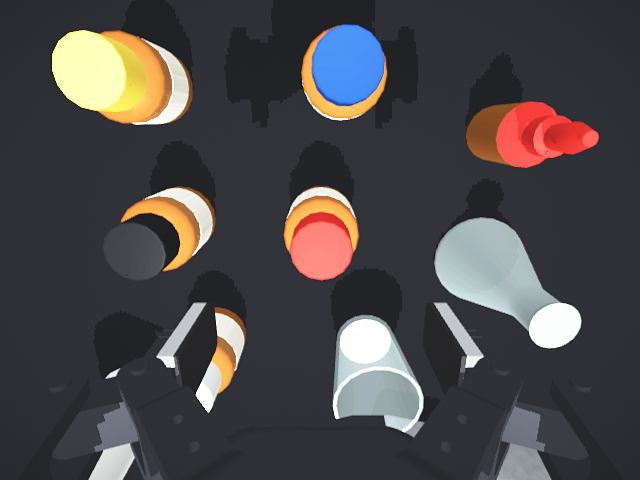

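The red cap's top disc is at (322,250), and the neighbours are clear of the fingers. Grasping.

```bash
python3 -m pendant '[[0.04,0.02,1,0,0],[0,0,1,0,60],[0,0,1,0,90],[0,0,0.33,0,110],[0,0,0,0,110]]' 40; python3 -m pendant '[[0,0,0,0,255],[0,0,0,0,255],[0,0,0,0,255],[0,0,0,0,255]]'; python3 -m pendant '[[0,0,-0.5,0,255],[0,0,-1,0,255],[0,0,-1,0,255],[0,0,-1,0,255],[0,0,-1,0,255]]';python3 -m pendant '[[0,0,-0.6,0,255]]'
sed -i 's/(0,140,90),(6/(0,80,90),(9/; s/(174,140,90)/(174,80,90)/; s/"yellow":\[(24,150,120)/"yellow":[(24,70,120)/; s/X=onz(w,b\[2\]+b\[4\]\/2,b\[3\]+b\[5\]\/2,z)/X=onz(w,b[2]+b[4]\/2,b[3]+b[5]-b[4]\/2,z)/' h.py
python3 - <<'E'
from h import *
print(tool()[2],togo(bay(1)),bay(1))
E
```

```text
time_s: 11.68
position: [559.0, -308.3, 132.1]
tool_rot: [-0.0, 0.727, 0.687, 0.0]
contact_force: [0.0, -0.2, 0.1]
opening: 0.567
gripper_force: 0.0
time_s: 12.18
position: [559.7, -309.6, 133.4]
tool_rot: [0.001, 0.727, 0.687, 0.0]
contact_force: [-0.9, 1.2, 5.6]
opening: 0.456
gripper_force: 41.0
time_s: 12.8
position: [558.7, -309.1, 268.3]
tool_rot: [-0.0, 0.727, 0.687, -0.0]
contact_force: [-0.2, 0.3, -2.1]
opening: 0.459
gripper_force: 40.7
time_s: 12.92
position: [559.2, -309.4, 287.3]
tool_rot: [0.001, 0.727, 0.687, 0.0]
contact_force: [0.5, 0.0, -2.2]
opening: 0.455
gripper_force: 40.7
[ 559.2  -309.4   287.26] [18.98  1.14 -0.02] [626.12 257.     0.  ]
```

```bash
python3 -m pendant '[[0.6,0.14,0,0,255],[1,0.2,0,0,255],[1,0.2,0,0,255],[1,0.2,0,0,255],[1,0.2,0,0,255]]'>/dev/null; python3 -m pendant '[[1,0.2,0,0,255],[1,0,0,0,255],[1,0,0,0,255],[1,0,0,0,255],[1,0,0,0,255]]'>/dev/null; python3 -m pendant '[[1,0,0,0,255],[1,0,0,0,255],[1,0,0,0,255],[1,0,0,0,255],[1,0,0,0,255]]'>/dev/null;python3 -m pendant '[[1,0,0,0,255],[1,0,0,0,255],[1,0,0,0,255],[0.7,0,0,0,255],[0.7,0,0,0,255]]'>/dev/null
python3 -m pendant '[[0,0,0.3,0,255],[0,0,0,0,255]]'
python3 - <<'E'
from h import *
print(tool()[2],togo(bay(1),170))
w=look("wrist");cv2.imwrite("pics/w4.png",w["frame"][:,:,::-1])
E
```

```text
time_s: 15.68
position: [625.3, 257.2, 274.5]
tool_rot: [-0.0, 0.727, 0.686, -0.001]
contact_force: [-0.5, -0.5, -2.4]
opening: 0.456
gripper_force: 40.8
[625.3  257.23 274.48] [-0.    0.03  1.68]
```

View pics/w4.png

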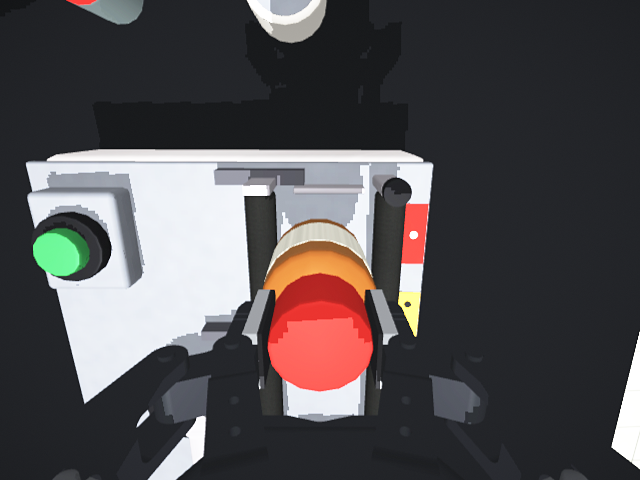

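The red cap is held centred between the bars. Tag 1 is at (415,234) and the jog button at (62,251).

```bash
python3 - <<'E'
from h import *
w=look("wrist")
for u,v,z in ((415,234,92),(261,210,122),(394,210,122),(328,189,108)): X=onz(w,u,v,z); print(X@XX,X@YX)
s,R,p=tool(); print(p@XX,p@YX); X=onz(w,62,251,132); print("jog",X)
E
```

```text
679.668951581471 291.068756110401
571.8595560385896 316.72939454973636
656.7355816218375 316.51909082366586
614.8704387389378 327.6062781227189
610.0981862033742 291.4404210732968
jog [462.05 267.48 132.  ]
```

```bash
python3 -m pendant '[[0,0.12,0.6,0,255],[0,0,0.6,0,255],[0,0,0.25,0,255],[0,0,0.15,0,255],[0,0,0,0,255]]'; python3 -m pendant '[[0,0,0.07,0,255],[0,0,0,0,255]]'
```

```text
time_s: 16.4
position: [629.5, 257.5, 228.3]
tool_rot: [0.0, 0.727, 0.686, 0.0]
contact_force: [0.0, 0.0, -0.9]
opening: 0.457
gripper_force: 40.8
time_s: 16.65
position: [629.5, 257.8, 226.2]
tool_rot: [0.0, 0.727, 0.687, 0.0]
contact_force: [0.6, 0.8, -2.9]
opening: 0.453
gripper_force: 40.8
```

```bash
python3 -m pendant '[[0,0,0.06,0,255],[0,0,0,0,255]]'; python3 -m pendant '[[0,0,0.04,0,255],[0,0,0,0,255]]'
```

```text
time_s: 16.9
position: [629.6, 258.0, 225.5]
tool_rot: [0.0, 0.727, 0.687, 0.001]
contact_force: [-2.5, -0.8, 4.7]
opening: 0.457
gripper_force: 41.2
time_s: 17.15
position: [629.5, 258.0, 225.4]
tool_rot: [0.0, 0.727, 0.687, 0.001]
contact_force: [-4.4, -0.3, 10.1]
opening: 0.456
gripper_force: 41.9
```

```bash
python3 -m pendant '[[0,0,0,0,110],[0,0,0,0,110],[0,0,-0.7,0,110],[0,0,-1,0,110],[0,0,-0.5,0,110]]'
python3 - <<'E'
from h import *
w=look("wrist");cv2.imwrite("pics/w5.png",w["frame"][:,:,::-1]); t=look("top")
for n,p in dict(yellow=(383,267),blue=(384,220),white=(456,261)).items():
    b=blob(t,n,*p,r=20); print(n,b and (onz(t,b[0],b[1],90),togo(onz(t,b[0],b[1],90))))
b=blob(t,"red",226,200,12);print(b and onz(t,b[0],b[1],182))
E
```

```text
time_s: 17.77
position: [630.0, 257.8, 290.3]
tool_rot: [0.001, 0.727, 0.687, 0.001]
contact_force: [0.2, -0.5, -0.4]
opening: 0.568
gripper_force: 0.0
yellow (array([ 438.79, -200.03,   90.  ]), array([-15.61,  -5.5 ,  -0.04]))
blue (array([ 578.3 , -205.22,   90.  ]), array([-15.51,  -0.85,  -0.02]))
white (array([ 453.31, -418.47,   90.  ]), array([-22.85,  -4.6 ,  -0.04]))
[626.71 252.34 182.  ]
```

View pics/w5.png

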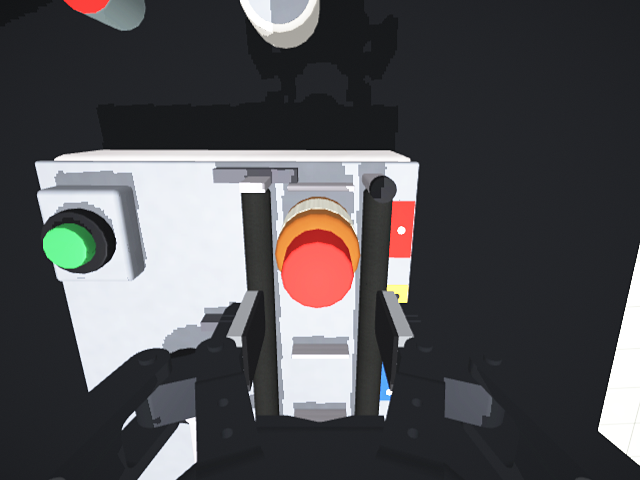

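Red bottle stands upright in bay 1 between the dividers (rows 187 and 348), clear of both bars. Next, yellow.

```bash
sed -i 's/^def bay.*/def bay(k): v=291.8-70*(k-1); return (611+0.011*(v-80))*XX+v*YX/' h.py
python3 -m pendant '[[-0.6,0,-0.5,0,110],[-1,0,0,0,60],[-1,0,0,0,0],[-1,0,0,0,0],[-1,0,0,0,0]]'>/dev/null; python3 -m pendant '[[-1,-0.3,0,0,0],[-1,-0.5,0,0,0],[-1,-0.5,0,0,0],[-1,-0.5,0,0,0],[-1,-0.5,0,0,0]]'>/dev/null; python3 -m pendant '[[-1,-0.6,0,0,0],[-1,-0.6,0,0,0],[-1,-0.6,0,0,0],[-1,-0.7,0.8,0,0],[-1,-0.7,0.8,0,0]]'>/dev/null;python3 -m pendant '[[-1,0,0.9,0,0],[0,0,0,0,0]]'
python3 - <<'E'
from h import *
w=over("yellow")
E
```

```text
time_s: 20.0
position: [435.4, -201.2, 226.9]
tool_rot: [-0.002, 0.728, 0.685, -0.001]
contact_force: [-0.3, 1.1, 0.4]
opening: 0.998
gripper_force: 0.0
cap [326.4, 245.3, 295.0, 213.0, 64.0, 70.0, 3112.0] [ 439.21 -197.88   90.  ] diam 39.34458995824226 togo [0.09 0.1  3.24]
```

```bash
python3 -m pendant '[[0.08,0.1,1,0,0],[0,0,1,0,60],[0,0,1,0,90],[0,0,0.2,0,110],[0,0,0,0,110]]' 40; python3 -m pendant '[[0,0,0,0,255],[0,0,0,0,255],[0,0,0,0,255],[0,0,0,0,255]]'; python3 -m pendant '[[0,0,-0.5,0,255],[0,0,-1,0,255],[0,0,-1,0,255],[0,0,-1,0,255],[0,0,-1,0,255]]';python3 -m pendant '[[0,0,-0.7,0,255],[0,0,0,0,255]]'
python3 - <<'E'
from h import *
print(togo(bay(2),233))
E
```

```text
time_s: 20.68
position: [441.4, -197.6, 133.7]
tool_rot: [0.0, 0.727, 0.687, 0.0]
contact_force: [0.6, -0.4, 0.3]
opening: 0.569
gripper_force: 0.0
time_s: 21.18
position: [441.5, -198.2, 134.3]
tool_rot: [0.001, 0.727, 0.687, 0.0]
contact_force: [-1.8, 1.8, 7.3]
opening: 0.458
gripper_force: 40.1
time_s: 21.8
position: [441.0, -197.8, 269.2]
tool_rot: [0.0, 0.727, 0.687, 0.0]
contact_force: [1.0, -0.3, -2.2]
opening: 0.46
gripper_force: 40.7
time_s: 22.05
position: [442.1, -198.4, 290.7]
tool_rot: [0.002, 0.727, 0.687, 0.001]
contact_force: [0.7, 1.2, -2.3]
opening: 0.452
gripper_force: 40.8
[13.18  5.31  0.12]
```

```bash
python3 -m pendant '[[0.6,0.8,0,0,255],[1,1,0,0,255],[1,1,0,0,255],[1,1,0,0,255],[1,1,0,0,255]]'>/dev/null; python3 -m pendant '[[1,0.51,0,0,255],[1,0,0,0,255],[1,0,0,0,255],[1,0,0,0,255],[1,0,0,0,255]]'>/dev/null; python3 -m pendant '[[1,0,0,0,255],[1,0,0,0,255],[1,0,0,0,255],[0.58,0,0.3,0,255],[0,0,0.6,0,255]]'>/dev/null; python3 -m pendant '[[0,0,0.6,0,255],[0,0,0,0,255],[0,0,0,0,255]]'
python3 - <<'E'
from h import *
print(tool()[2],togo(bay(2),173))
E
```

```text
time_s: 24.3
position: [622.6, 187.5, 243.7]
tool_rot: [-0.0, 0.727, 0.686, -0.0]
contact_force: [0.2, 0.1, -0.9]
opening: 0.453
gripper_force: 40.9
[622.56 187.46 243.71] [-0.01  0.04  0.56]
```

```bash
python3 -m pendant '[[0,0.05,0.4,0,255],[0,0,0.15,0,255],[0,0,0,0,255]]'; python3 -m pendant '[[0,0,0.05,0,255],[0,0,0,0,255]]';python3 -m pendant '[[0,0,0.04,0,255],[0,0,0,0,255]]'
```

```text
time_s: 24.68
position: [624.0, 187.7, 227.1]
tool_rot: [-0.0, 0.727, 0.687, -0.0]
contact_force: [1.1, -1.0, -2.5]
opening: 0.459
gripper_force: 41.0
time_s: 24.92
position: [624.2, 187.8, 226.5]
tool_rot: [0.0, 0.727, 0.687, 0.0]
contact_force: [-0.9, -0.7, 1.3]
opening: 0.454
gripper_force: 41.2
time_s: 25.18
position: [624.2, 187.9, 226.4]
tool_rot: [0.0, 0.727, 0.687, 0.001]
contact_force: [-4.2, -0.5, 7.8]
opening: 0.453
gripper_force: 41.9
```

Seated. Release, rise and check before going for blue.

```bash
python3 -m pendant '[[0,0,0,0,110],[0,0,0,0,110],[0,0,-0.7,0,110],[0,0,-1,0,110],[0,0,-0.7,0,110]]'
python3 - <<'E'
from h import *
w=look("wrist"); t=look("top")
for k,n in ((1,"red"),(2,"yellow")):
    e=proj(w,(*bay(k)[:2],182)); b=blob(w,n,*e,60); X=onz(w,b[2]+b[4]/2,b[3]+b[5]-b[4]/2,182); print(n,X[:2]-bay(k)[:2],b[2:])
for n,p in dict(blue=(384,220),white=(456,261)).items():
    b=blob(t,n,*p,r=20); print(n,b and (onz(t,b[0],b[1],90),togo(onz(t,b[0],b[1],90),177)))
E
```

```text
time_s: 25.8
position: [624.6, 187.7, 297.7]
tool_rot: [0.0, 0.727, 0.687, 0.0]
contact_force: [-0.2, -0.2, -1.2]
opening: 0.569
gripper_force: 0.0
red [0.34 0.22] (np.int32(281), np.int32(99), np.int32(79), np.int32(82), np.int32(4936))
yellow [-1.93  2.39] (np.int32(280), np.int32(227), np.int32(70), np.int32(75), np.int32(4092))
blue (array([ 578.3 , -205.22,   90.  ]), array([-13.18,  -0.83,   2.26]))
white (array([ 453.31, -418.47,   90.  ]), array([-20.51,  -4.59,   2.23]))
```

```bash
python3 -m pendant '[[-0.6,0,0,0,110],[-1,0,0,0,60],[-1,0,0,0,0],[-1,0,0,0,0],[-1,0,0,0,0]]'>/dev/null; python3 -m pendant '[[-1,-0.3,0,0,0],[-1,-0.5,0,0,0],[-1,0,0,0,0],[-1,0,0,0,0],[-1,0,0,0,0]]'>/dev/null; python3 -m pendant '[[-1,0,0.7,0,0],[-1,0,0.8,0,0],[-1,0,0.76,0,0],[-0.5,0,0,0,0],[0,0,0,0,0]]'
python3 - <<'E'
from h import *
w=over("blue")
E
```

```text
time_s: 27.78
position: [577.2, -204.2, 228.8]
tool_rot: [-0.0, 0.728, 0.686, -0.0]
contact_force: [0.3, 0.5, 0.3]
opening: 0.999
gripper_force: 0.0
cap [322.3, 226.3, 293.0, 216.0, 61.0, 33.0, 553.0] [ 580.44 -180.89   90.  ] diam 36.78890452641966 togo [0.76 0.05 3.28]
```

```bash
python3 -m pendant '[[0.02,0.05,1,0,0],[0,0,1,0,60],[0,0,1,0,90],[0,0,0.2,0,110],[0,0,0,0,110]]' 40; python3 -m pendant '[[0,0,0,0,255],[0,0,0,0,255],[0,0,0,0,255],[0,0,0,0,255]]'; python3 -m pendant '[[0,0,-0.5,0,255],[0,0,-1,0,255],[0,0,-1,0,255],[0,0,-1,0,255],[0,0,-1,0,255]]'>/dev/null;python3 -m pendant '[[0,0,-0.7,0,255],[0,0,0,0,255]]'
python3 - <<'E'
from h import *
print(togo(bay(3),233))
w=look("wrist");cv2.imwrite("pics/w6.png",w["frame"][:,:,::-1])
E
```

```text
time_s: 28.45
position: [579.7, -202.2, 133.9]
tool_rot: [0.0, 0.727, 0.687, 0.0]
contact_force: [0.2, 0.1, 0.3]
opening: 0.574
gripper_force: 0.0
time_s: 28.95
position: [580.1, -203.0, 134.7]
tool_rot: [0.001, 0.727, 0.687, 0.001]
contact_force: [-1.1, 0.4, 6.6]
opening: 0.452
gripper_force: 40.6
time_s: 29.82
position: [580.2, -203.3, 291.5]
tool_rot: [0.002, 0.727, 0.687, 0.001]
contact_force: [0.1, 0.6, -2.9]
opening: 0.456
gripper_force: 40.7
[10.74  0.68  0.13]
```

View pics/w6.png

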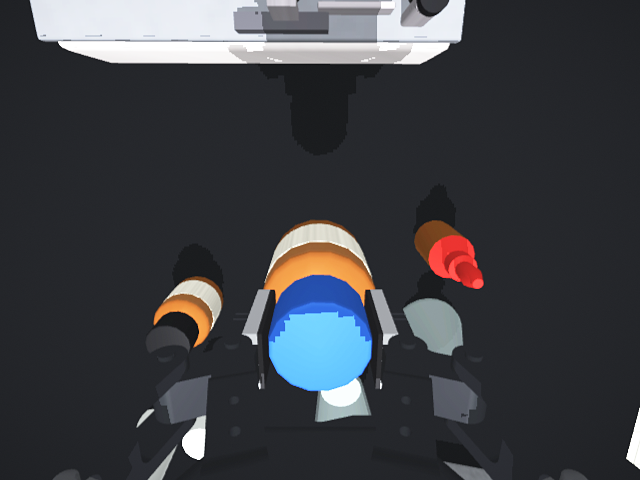

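Blue is held centred at (320,350), the same as red was. Placing it in bay 3.

```bash
python3 -m pendant '[[0.6,0.28,0,0,255],[1,0.4,0,0,255],[1,0,0,0,255],[1,0,0,0,255],[1,0,0,0,255]]'>/dev/null; python3 -m pendant '[[1,0,0,0,255],[1,0,0,0,255],[1,0,0,0,255],[1,0,0,0,255],[1,0,0,0,255]]'>/dev/null; python3 -m pendant '[[1,0,0,0,255],[0.14,0,0.3,0,255],[0,0,0.6,0,255],[0,0,0.6,0,255],[0,0,0,0,255]]'
python3 - <<'E'
from h import *
print(tool()[2],togo(bay(3),173))
E
```

```text
time_s: 31.75
position: [616.8, 117.6, 241.0]
tool_rot: [-0.001, 0.727, 0.686, -0.002]
contact_force: [0.0, -0.8, -2.3]
opening: 0.45
gripper_force: 40.7
[616.76 117.58 240.97] [-0.01  0.08  0.47]
```

```bash
python3 -m pendant '[[0,0.04,0.35,0,255],[0,0,0.12,0,255],[0,0,0,0,255]]'; python3 -m pendant '[[0,0,0.05,0,255],[0,0,0,0,255]]'; python3 -m pendant '[[0,0,0.04,0,255],[0,0,0,0,255]]'
```

```text
time_s: 32.12
position: [619.1, 117.6, 229.6]
tool_rot: [-0.0, 0.727, 0.687, -0.0]
contact_force: [-0.4, 0.1, -2.2]
opening: 0.457
gripper_force: 40.9
time_s: 32.38
position: [619.3, 117.7, 228.5]
tool_rot: [0.0, 0.727, 0.687, 0.0]
contact_force: [-0.6, 1.1, -1.5]
opening: 0.453
gripper_force: 40.9
time_s: 32.62
position: [619.2, 117.7, 227.1]
tool_rot: [0.0, 0.727, 0.687, -0.0]
contact_force: [-0.9, 0.3, -1.9]
opening: 0.454
gripper_force: 40.9
```

```bash
python3 -m pendant '[[0,0,0.04,0,255],[0,0,0,0,255]]'; python3 -m pendant '[[0,0,0,0,110],[0,0,0,0,110],[0,0,-0.7,0,110],[0,0,-1,0,110],[0,0,-0.7,0,110]]'
python3 - <<'E'
from h import *
t=look("top")
b=blob(t,"white",456,261,r=20); print(b and (onz(t,b[0],b[1],90),togo(onz(t,b[0],b[1],90),177)))
cv2.imwrite("pics/t3.png",cv2.resize(t["frame"][165:310,200:520,::-1],None,fx=2.5,fy=2.5,interpolation=2))
E
```

```text
time_s: 32.88
position: [619.3, 117.7, 226.8]
tool_rot: [0.0, 0.727, 0.687, 0.0]
contact_force: [-2.9, -0.0, 4.5]
opening: 0.46
gripper_force: 41.4
time_s: 33.5
position: [619.7, 117.7, 299.1]
tool_rot: [0.0, 0.727, 0.687, 0.0]
contact_force: [0.6, 0.4, -0.1]
opening: 0.571
gripper_force: 0.0
(array([ 453.31, -418.47,   90.  ]), array([-18.17,  -4.55,   2.33]))
```

View pics/t3.png

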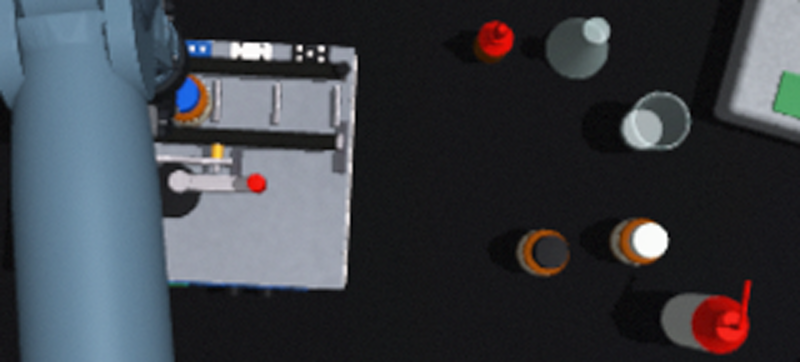

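Blue stands in bay 3. Black (543,250 in the crop) and white (650,240) are unmoved. Next, white.

```bash
python3 -m pendant '[[-0.6,0,0,0,110],[-1,0,0,0,60],[-1,0,0,0,0],[-1,0,0,0,0],[-1,0,0,0,0]]'>/dev/null; python3 -m pendant '[[-1,-0.4,0,0,0],[-1,-0.5,0,0,0],[-1,-0.5,0,0,0],[-1,-0.5,0,0,0],[-1,-0.5,0,0,0]]'>/dev/null; python3 -m pendant '[[-1,-0.5,0,0,0],[-1,-0.5,0,0,0],[-1,-0.5,0,0,0],[-1,-0.5,0,0,0],[-1,-0.15,0,0,0]]'>/dev/null; python3 -m pendant '[[-1,0,0.7,0,0],[-1,0,0.8,0,0],[-1,0,0.8,0,0],[-0.55,0,0,0,0],[0,0,0,0,0]]'
python3 - <<'E'
from h import *
w=over("white");cv2.imwrite("pics/w7.png",w["frame"][:,:,::-1])
E
```

```text
time_s: 36.05
position: [451.1, -419.1, 228.7]
tool_rot: [-0.0, 0.728, 0.686, 0.0]
contact_force: [0.3, 1.3, 0.3]
opening: 0.998
gripper_force: 0.0
cap [323.3, 247.8, 292.0, 213.0, 64.0, 70.0, 3472.0] [ 453.54 -416.42   90.  ] diam 39.69348071554613 togo [0.07 0.06 3.28]
```

View pics/w7.png

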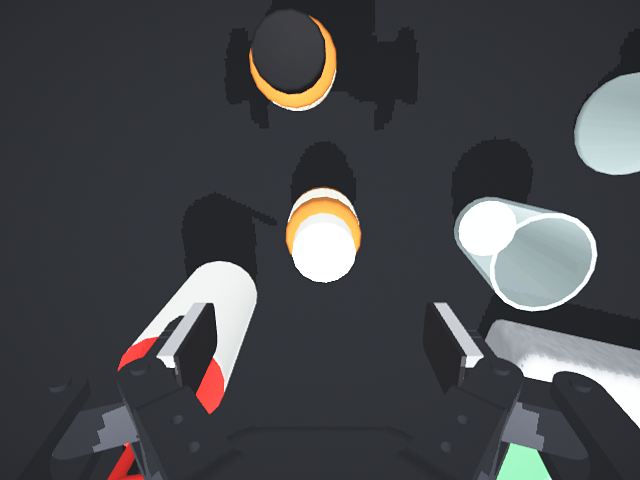

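White cap centre is at (324,250). The wash bottle at lower left has about 18 mm of clearance, so I narrow the jaws before descending.

```bash
python3 -m pendant '[[0.06,0.06,0,0,90],[0,0,0.7,0,90],[0,0,1,0,90],[0,0,1,0,100],[0,0,0.5,0,110]]' 40; python3 -m pendant '[[0,0,0,0,110],[0,0,0,0,255],[0,0,0,0,255],[0,0,0,0,255],[0,0,0,0,255]]'; python3 -m pendant '[[0,0,-0.5,0,255],[0,0,-1,0,255],[0,0,-1,0,255],[0,0,-1,0,255],[0,0,-1,0,255]]'>/dev/null;python3 -m pendant '[[0,0,-0.7,0,255],[0,0,0,0,255]]'
python3 - <<'E'
from h import *
print(togo(bay(4),233))
E
```

```text
time_s: 36.72
position: [453.7, -414.9, 132.1]
tool_rot: [-0.001, 0.727, 0.687, 0.0]
contact_force: [0.3, -0.6, 0.7]
opening: 0.569
gripper_force: 0.0
time_s: 37.35
position: [454.2, -417.0, 134.0]
tool_rot: [0.001, 0.727, 0.687, 0.0]
contact_force: [-0.4, 0.2, 4.4]
opening: 0.453
gripper_force: 40.8
time_s: 38.22
position: [454.3, -417.2, 291.3]
tool_rot: [0.002, 0.727, 0.687, -0.0]
contact_force: [0.2, 0.1, -2.2]
opening: 0.455
gripper_force: 40.6
[15.77  4.44  0.11]
```

```bash
python3 -m pendant '[[0.6,0.3,0,0,255],[1,0.6,0,0,255],[1,0.6,0,0,255],[1,0.6,0,0,255],[1,0.6,0,0,255]]'>/dev/null; python3 -m pendant '[[1,0.6,0,0,255],[1,0.6,0,0,255],[1,0.56,0,0,255],[1,0,0,0,255],[1,0,0,0,255]]'>/dev/null; python3 -m pendant '[[1,0,0,0,255],[1,0,0,0,255],[1,0,0,0,255],[1,0,0,0,255],[1,0,0,0,255]]'>/dev/null;  python3 -m pendant '[[1,0,0,0,255],[0.16,0,0.3,0,255],[0,0,0.6,0,255],[0,0,0.6,0,255],[0,0,0,0,255]]'
python3 - <<'E'
from h import *
print(tool()[2],togo(bay(4),173))
E
```

```text
time_s: 40.72
position: [612.6, 48.0, 241.0]
tool_rot: [-0.002, 0.727, 0.686, -0.002]
contact_force: [-0.2, -0.2, -2.0]
opening: 0.454
gripper_force: 40.7
[612.57  48.   240.96] [-0.02  0.06  0.47]
```

```bash
python3 -m pendant '[[0,0,0.35,0,255],[0,0,0.12,0,255],[0,0,0,0,255]]'; python3 -m pendant '[[0,0,0.08,0,255],[0,0,0,0,255]]'; python3 -m pendant '[[0,0,0.04,0,255],[0,0,0,0,255]]'
```

```text
time_s: 41.1
position: [614.2, 47.9, 229.6]
tool_rot: [-0.0, 0.727, 0.687, -0.0]
contact_force: [0.4, -0.2, -2.0]
opening: 0.455
gripper_force: 40.7
time_s: 41.35
position: [614.4, 47.9, 227.5]
tool_rot: [0.0, 0.727, 0.687, 0.0]
contact_force: [0.5, 0.2, -1.9]
opening: 0.454
gripper_force: 40.7
time_s: 41.6
position: [614.4, 48.0, 226.1]
tool_rot: [0.0, 0.727, 0.687, -0.0]
contact_force: [0.0, 0.1, -2.3]
opening: 0.453
gripper_force: 40.7
```

```bash
python3 -m pendant '[[0,0,0.04,0,255],[0,0,0,0,255]]'; python3 -m pendant '[[0,0,0,0,110],[0,0,0,0,110],[0,0,-0.7,0,110],[0,0,-1,0,110],[0,0,-0.7,0,110]]'
python3 - <<'E'
from h import *
t=look("top"); f=cv2.cvtColor(t["frame"],cv2.COLOR_RGB2HSV)
# black bottle: amber ring; find orange blob & hollow centre
m=cv2.inRange(f[235:300,390:460],(8,150,90),(22,255,255)); cs,_=cv2.findContours(m,cv2.RETR_EXTERNAL,cv2.CHAIN_APPROX_NONE)
c=max(cs,key=cv2.contourArea);(x,y),r=cv2.minEnclosingCircle(c);X=onz(t,390+x,235+y,60);print(x+390,y+235,r,X,togo(X,177))
E
```

```text
time_s: 41.85
position: [614.4, 48.0, 226.0]
tool_rot: [0.0, 0.727, 0.687, 0.0]
contact_force: [-3.0, 0.7, 5.4]
opening: 0.451
gripper_force: 41.3
time_s: 42.48
position: [614.8, 47.9, 298.2]
tool_rot: [0.001, 0.727, 0.687, 0.0]
contact_force: [0.1, 0.3, 0.9]
opening: 0.571
gripper_force: 0.0
417.7857151031494 265.5 9.13458251953125 [ 440.72 -303.14   60.  ] [-12.02  -5.16   2.3 ]
```

```bash
python3 -m pendant '[[-0.6,0,0,0,110],[-1,0,0,0,60],[-1,0,0,0,0],[-1,-0.5,0,0,0],[-1,-0.6,0,0,0]]'>/dev/null; python3 -m pendant '[[-1,-0.7,0,0,0],[-1,-0.7,0,0,0],[-1,-0.7,0,0,0],[-1,-0.7,0,0,0],[-1,-0.7,0.7,0,0]]'>/dev/null; python3 -m pendant '[[-1,-0.56,0.8,0,0],[-1,0,0.8,0,0],[-0.4,0,0,0,0],[0,0,0,0,0],[0,0,0,0,0]]'
python3 - <<'E'
from h import *
w=look("wrist");cv2.imwrite("pics/w8.png",w["frame"][:,:,::-1]);s,R,p=tool()
for y in (-10,-5,0,5,10): X=p+np.array([0,y,0]);print(y,proj(w,(X[0],X[1],90)))
E
```

```text
time_s: 44.4
position: [439.6, -302.2, 228.8]
tool_rot: [0.0, 0.727, 0.687, 0.0]
contact_force: [-0.3, 0.5, 0.4]
opening: 0.999
gripper_force: 0.0
-10 (np.float64(321.0818712690735), np.float64(269.58593388888926))
-5 (np.float64(320.63575216557484), np.float64(262.21619987993404))
0 (np.float64(320.1835348942605), np.float64(254.74572623801745))
5 (np.float64(319.7250935574764), np.float64(247.17243317723535))
10 (np.float64(319.2602987679844), np.float64(239.49418326495646))
```

View pics/w8.png

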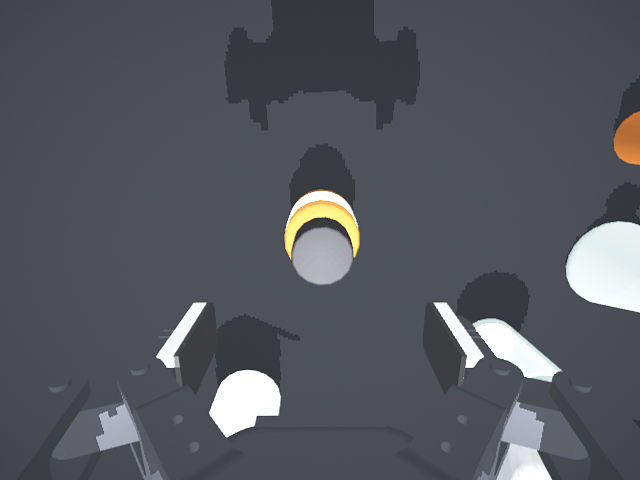

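Black cap centre is at (322,255), essentially under the grasp point. Grasping.

```bash
python3 -m pendant '[[0.02,0.05,1,0,0],[0,0,1,0,60],[0,0,1,0,90],[0,0,0.2,0,110],[0,0,0,0,110]]' 40; python3 -m pendant '[[0,0,0,0,255],[0,0,0,0,255],[0,0,0,0,255],[0,0,0,0,255]]'; python3 -m pendant '[[0,0,-0.5,0,255],[0,0,-1,0,255],[0,0,-1,0,255],[0,0,-1,0,255],[0,0,-1,0,255]]'>/dev/null;python3 -m pendant '[[0,0,-0.7,0,255],[0,0,0,0,255]]'
python3 - <<'E'
from h import *
print(togo(bay(5),233))
E
```

```text
time_s: 45.08
position: [441.1, -301.8, 132.7]
tool_rot: [0.0, 0.727, 0.687, 0.0]
contact_force: [0.0, -0.1, -0.0]
opening: 0.57
gripper_force: 0.0
time_s: 45.58
position: [441.5, -302.7, 133.6]
tool_rot: [0.001, 0.727, 0.687, 0.0]
contact_force: [-1.4, 1.1, 5.8]
opening: 0.452
gripper_force: 40.8
time_s: 46.45
position: [441.6, -302.8, 290.4]
tool_rot: [0.002, 0.727, 0.687, 0.0]
contact_force: [-0.9, -0.6, -1.0]
opening: 0.458
gripper_force: 40.5
[9.65 5.06 0.1 ]
```

```bash
python3 -m pendant '[[0.65,0.7,0,0,255],[1,0.8,0,0,255],[1,0.8,0,0,255],[1,0.8,0,0,255],[1,0.8,0,0,255]]'>/dev/null; python3 -m pendant '[[1,0.8,0,0,255],[1,0.4,0,0,255],[1,0,0,0,255],[1,0,0,0,255],[1,0,0,0,255]]'>/dev/null;  python3 -m pendant '[[0,0,0,0,255],[0,0,0.3,0,255],[0,0,0.6,0,255],[0,0,0.6,0,255],[0,0,0,0,255]]'
python3 - <<'E'
from h import *
print(tool()[2],togo(bay(5),173))
E
```

```text
time_s: 48.32
position: [608.5, -22.7, 240.4]
tool_rot: [-0.002, 0.728, 0.686, -0.002]
contact_force: [-0.6, 0.2, -2.1]
opening: 0.456
gripper_force: 40.7
[608.52 -22.74 240.45] [0.01 0.04 0.45]
```

```bash
python3 -m pendant '[[0,0,0.35,0,255],[0,0,0.15,0,255],[0,0,0,0,255]]'; python3 -m pendant '[[0,0,0.1,0,255],[0,0,0,0,255]]'; python3 -m pendant '[[0,0,0.04,0,255],[0,0,0,0,255]]'
```

```text
time_s: 48.7
position: [609.9, -21.9, 227.7]
tool_rot: [-0.0, 0.727, 0.687, -0.0]
contact_force: [0.0, -0.0, -1.3]
opening: 0.451
gripper_force: 40.7
time_s: 48.95
position: [610.5, -21.8, 225.6]
tool_rot: [0.001, 0.727, 0.687, 0.0]
contact_force: [-0.5, -0.0, 0.8]
opening: 0.456
gripper_force: 40.8
time_s: 49.2
position: [610.4, -21.7, 225.5]
tool_rot: [0.001, 0.727, 0.687, 0.001]
contact_force: [-2.2, 0.7, 7.5]
opening: 0.457
gripper_force: 41.6
```

```bash
python3 -m pendant '[[0,0,0,0,110],[0,0,0,0,110],[0,0,-0.7,0,110],[0,0,-1,0,110],[0,0,-1,0,110]]'; python3 -m pendant '[[0,-0.5,-1,0,60],[0.8,-0.9,0,0,60],[0.9,-0.9,0,0,60],[0,-0.77,0,0,60],[0,0,0,0,60]]'
python3 - <<'E'
from h import *
w=look("wrist");cv2.imwrite("pics/w9.png",w["frame"][:,:,::-1]);s,R,p=tool();print(p)
k=blob(w,"red",*proj(w,(520.5,34.2,175)),40); print(k[2:]); X=onz(w,k[2]+k[4]/2,k[3]+k[5]-k[4]/2,175);print(X,togo(X,160))
E
```

```text
time_s: 49.82
position: [609.9, -21.8, 305.1]
tool_rot: [-0.0, 0.727, 0.687, -0.0]
contact_force: [-0.6, 0.2, 0.2]
opening: 0.572
gripper_force: 0.0
time_s: 50.45
position: [519.8, 34.8, 334.9]
tool_rot: [-0.0, 0.727, 0.687, -0.0]
contact_force: [0.2, 0.3, 0.1]
opening: 0.767
gripper_force: 0.0
[520.91  34.45 334.91]
(np.int32(305), np.int32(217), np.int32(29), np.int32(42), np.int32(952))
[519.3   34.52 175.  ] [ 0.   -0.06  4.03]
```

View pics/w9.png

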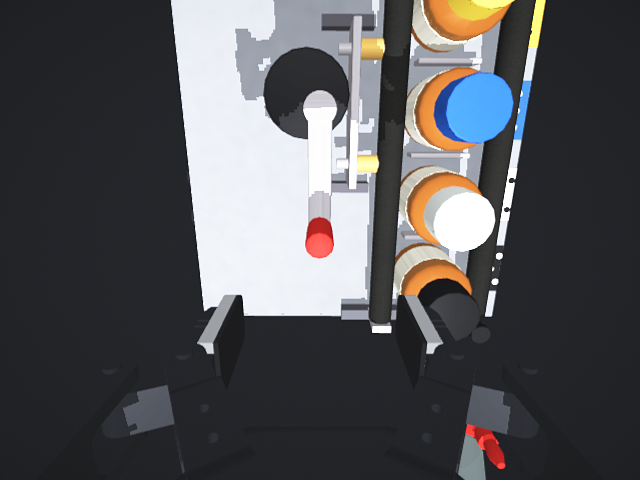

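All five bottles stand in their bays; the knob is at (319,245) and the axle at (320,103). Gripping the knob.

```bash
python3 -m pendant '[[0,-0.06,1,0,120],[0,0,1,0,120],[0,0,1,0,120],[0,0,0.9,0,120],[0,0,0.13,0,120]]' 20; python3 -m pendant '[[0,0,0,0,255],[0,0,0,0,255],[0,0,0,0,255],[0,0,0,0,255],[0,0,0,0,255]]' 30
python3 - <<'E'
from h import *
s,R,p=tool(); P=np.array([525.5,124]); print((p[:2]-P)@-XX[:2],(p[:2]-P)@-YX[:2])
q0=P-90*YX[:2]
ks=np.linspace(0,0.85,6)
for a,b in zip(ks,ks[1:]):
    f=lambda k:P+90*(-np.sin(k)*XX[:2]-np.cos(k)*YX[:2]); print(b,(R.T@np.r_[f(b)-f(a),0])[:2]/30)
E
```

```text
time_s: 51.12
position: [518.7, 34.1, 211.8]
tool_rot: [-0.001, 0.727, 0.686, -0.001]
contact_force: [-1.2, 0.1, 0.7]
opening: 0.53
gripper_force: 0.0
time_s: 51.75
position: [519.4, 34.3, 214.8]
tool_rot: [0.001, 0.727, 0.687, 0.0]
contact_force: [-2.9, -0.5, 5.1]
opening: 0.224
gripper_force: 30.2
1.0940341875396473 89.86804329430346
0.16999999999999998 [ 0.04 -0.51]
0.33999999999999997 [ 0.13 -0.49]
0.51 [ 0.21 -0.46]
0.6799999999999999 [ 0.28 -0.42]
0.85 [ 0.35 -0.37]
```

```bash
python3 -m pendant '[[0.04,-0.51,0,0,255],[0.13,-0.49,0,0,255],[0.21,-0.46,0,0,255],[0.28,-0.42,0,0,255],[0.35,-0.37,0,0,255]]';python3 -m pendant '[[0,0,0,0,255],[0,0,0,0,255],[0,0,0,0,120],[0,0,0,0,120],[0,0,0,0,120]]'
python3 - <<'E'
from h import *
s,R,p=tool(); P=np.array([525.5,124]);a=(p[:2]-P)@-XX[:2];b=(p[:2]-P)@-YX[:2];print(p,np.hypot(a,b),np.arctan2(a,b),togo((520.91,34.45),280.9))
E
```

```text
time_s: 52.38
position: [456.6, 66.7, 215.1]
tool_rot: [0.005, 0.728, 0.686, 0.001]
contact_force: [7.9, -3.5, -2.8]
opening: 0.222
gripper_force: 30.1
time_s: 53.0
position: [453.1, 68.9, 213.4]
tool_rot: [-0.001, 0.727, 0.687, -0.0]
contact_force: [-0.4, 0.2, -0.0]
opening: 0.529
gripper_force: 0.0
[453.09  68.85 213.42] 90.97892012571305 0.8638257075365517 [-1.01  2.32 -4.05]
```

Now back up to the reference pose to measure spring compression in the same view.

```bash
python3 -m pendant '[[0,0,-1,0,120],[0,0,-1,0,60],[0,0.8,-1,0,60],[-0.5,0.8,-1,0,60],[-0.51,0.72,-0.05,0,60]]';python3 -m pendant '[[0,0,0,0,60],[0,0,0,0,60],[0,0,0,0,60]]'
python3 - <<'E'
from h import *
w=look("wrist");im=w["frame"][:,:,::-1];cv2.imwrite("pics/w10.png",im);s,R,p=tool();print(p)
k=blob(w,"red",*proj(w,(453,67,175)),60); X=onz(w,k[2]+k[4]/2,k[3]+k[5]-k[4]/2,175); P=np.array([525.5,124]);v=X[:2]-P;print(X,"ang",np.arctan2(v@-XX[:2],v@-YX[:2]))
a=cv2.imread("pics/w9.png")
c=np.vstack([i[30:215,300:540] for i in (a,im)]);cv2.imwrite("pics/c3.png",cv2.resize(c,None,fx=1.6*1,fy=1.6,interpolation=2))
for i in (a,im):
  g=cv2.cvtColor(i,cv2.COLOR_BGR2GRAY).astype(int)
  for r in (100,115,130,140,200): print(r,g[r,340:412:1].tolist())
E
```

```text
time_s: 53.62
position: [523.1, 34.3, 337.8]
tool_rot: [0.001, 0.727, 0.687, 0.002]
contact_force: [0.0, -0.1, -0.1]
opening: 0.763
gripper_force: 0.0
time_s: 54.0
position: [520.3, 35.0, 334.9]
tool_rot: [-0.001, 0.727, 0.687, -0.0]
contact_force: [0.1, -0.4, 0.2]
opening: 0.761
gripper_force: 0.0
[520.43  34.94 335.05]
[460.85  69.81 175.  ] ang 0.817087812430459
100 [41, 42, 41, 41, 42, 41, 41, 35, 37, 113, 116, 173, 208, 209, 206, 208, 208, 208, 189, 210, 240, 246, 179, 157, 158, 161, 161, 160, 162, 162, 162, 163, 163, 163, 163, 163, 163, 163, 168, 107, 38, 26, 31, 33, 33, 34, 34, 34, 35, 36, 36, 36, 37, 39, 40, 39, 36, 37, 36, 37, 36, 36, 36, 35, 33, 28, 49, 191, 198, 194, 195, 193]
115 [68, 67, 54, 56, 227, 225, 174, 126, 116, 120, 114, 182, 207, 208, 207, 207, 207, 208, 193, 238, 240, 245, 181, 160, 162, 163, 163, 163, 163, 163, 162, 162, 163, 162, 163, 163, 161, 164, 136, 48, 23, 30, 31, 32, 32, 35, 35, 37, 37, 38, 37, 37, 36, 39, 37, 37, 38, 37, 36, 35, 36, 36, 35, 33, 26, 92, 180, 187, 185, 186, 187, 176]
130 [240, 240, 240, 240, 241, 246, 176, 118, 116, 111, 234, 255, 255,
[... 1920 characters left out ...]
5, 55, 54, 52, 52]
140 [238, 238, 238, 238, 238, 238, 239, 244, 179, 159, 161, 163, 163, 163, 164, 164, 164, 166, 157, 121, 116, 119, 118, 126, 255, 255, 255, 229, 203, 206, 204, 163, 159, 161, 161, 163, 163, 164, 164, 163, 164, 164, 163, 163, 161, 161, 163, 170, 107, 40, 32, 38, 41, 43, 46, 46, 48, 52, 52, 52, 51, 53, 57, 56, 55, 57, 58, 56, 54, 53, 52, 50]
200 [241, 241, 241, 241, 241, 241, 240, 240, 240, 240, 240, 239, 240, 239, 240, 239, 240, 239, 239, 239, 239, 239, 239, 239, 239, 239, 240, 240, 240, 240, 240, 240, 241, 241, 241, 241, 242, 246, 184, 161, 163, 163, 163, 164, 154, 58, 31, 40, 44, 48, 49, 52, 54, 55, 57, 59, 57, 59, 60, 61, 62, 59, 57, 56, 54, 53, 55, 48, 41, 61, 183, 196]
```

View pics/c3.png

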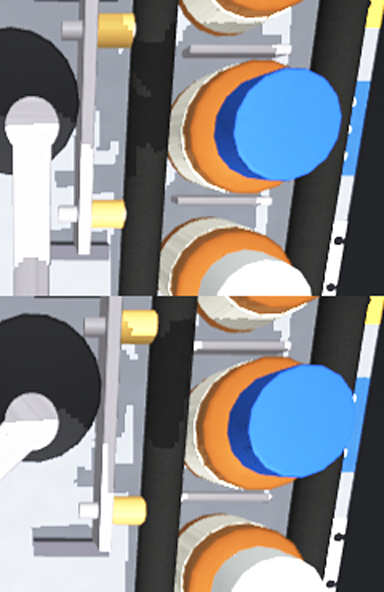

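Bar moved about 8.3 mm and the plate about 10.1 mm, so compression is only about 1.8 mm, near the low end. I'll regrip and turn about 0.09 rad further.

```bash
python3 - <<'E'
from h import *
print(togo((456.2,66.5),160))
E
```

```text
[ 0.93 -2.19  4.04]
```

```bash
python3 -m pendant '[[0.3,-0.7,0,0,120],[0.3,-0.7,0.5,0,120],[0.33,-0.79,0.5,0,120],[0,0,0,0,120],[0,0,1,0,120]]' 20; python3 -m pendant '[[0,0,1,0,120],[0,0,1,0,120],[0,0,0.04,0,120],[0,0,0,0,120]]'; python3 -m pendant '[[0,0,0,0,255],[0,0,0,0,255],[0,0,0,0,255],[0,0,0,0,255]]' 30
python3 -m pendant '[[0.1,-0.09,0,0,255],[0.1,-0.09,0,0,255],[0.09,-0.07,0,0,255],[0,0,0,0,255],[0,0,0,0,255]]'
python3 - <<'E'
from h import *
s,R,p=tool(); P=np.array([525.5,124]);a=(p[:2]-P)@-XX[:2];b=(p[:2]-P)@-YX[:2];print(p,np.hypot(a,b),np.arctan2(a,b))
E
```

```text
time_s: 54.68
position: [459.5, 66.1, 277.6]
tool_rot: [0.002, 0.727, 0.687, 0.002]
contact_force: [0.1, 0.2, 0.1]
opening: 0.528
gripper_force: 0.0
time_s: 55.18
position: [458.4, 65.9, 215.4]
tool_rot: [0.001, 0.727, 0.687, 0.001]
contact_force: [0.4, 0.1, -0.1]
opening: 0.529
gripper_force: 0.0
time_s: 55.68
position: [456.8, 65.4, 215.4]
tool_rot: [0.001, 0.727, 0.686, -0.001]
contact_force: [-4.7, -1.7, 5.6]
opening: 0.223
gripper_force: 29.6
time_s: 56.3
position: [451.5, 73.0, 215.6]
tool_rot: [0.003, 0.728, 0.686, -0.001]
contact_force: [0.2, -7.2, 1.7]
opening: 0.228
gripper_force: 29.7
[451.52  72.97 215.55] 89.83921793979451 0.9109155367355761
```

```bash
python3 -m pendant '[[0,0,0,0,120],[0,0,0,0,120],[0,0,-0.8,0,120],[0,0,-1,0,120],[0,0,-1,0,120]]';python3 -m pendant '[[1,0.1,0,0,255],[1,0.2,0,0,255],[1,0.2,0,0,255],[1,0.2,0,0,255],[1,0.1,0,0,255]]'; python3 -m pendant '[[0.9,0,0,0,255],[0,0,0,0,255],[0,0,0,0,255]]'
python3 - <<'E'
from h import *
w=look("wrist"); t=look("top")
e=proj(w,(462,266.5,132)); b=blob(w,"green",*e,50); X=onz(w,b[2]+b[4]/2,b[3]+b[5]-b[4]/2,132); print(b[2:],X,togo(X,132+19+54-54),tool()[2])
cv2.imwrite("pics/w11.png",w["frame"][:,:,::-1])
for k,n in ((1,"red"),):
    pass
E
```

```text
time_s: 56.92
position: [450.2, 75.4, 299.2]
tool_rot: [-0.0, 0.727, 0.687, 0.0]
contact_force: [1.2, -0.3, 0.5]
opening: 0.528
gripper_force: 0.0
time_s: 57.55
position: [483.1, 224.8, 298.3]
tool_rot: [-0.0, 0.727, 0.687, 0.0]
contact_force: [0.9, -0.3, -0.5]
opening: -0.002
gripper_force: 0.0
time_s: 57.92
position: [484.3, 250.2, 298.1]
tool_rot: [0.0, 0.727, 0.687, -0.0]
contact_force: [-0.7, -0.2, 0.0]
opening: -0.002
gripper_force: 0.0
(np.int32(264), np.int32(197), np.int32(44), np.int32(45), np.int32(849)) [461.81 266.6  132.  ] [ 0.52 -0.78  3.11] [484.35 249.69 298.22]
```

View pics/w11.png

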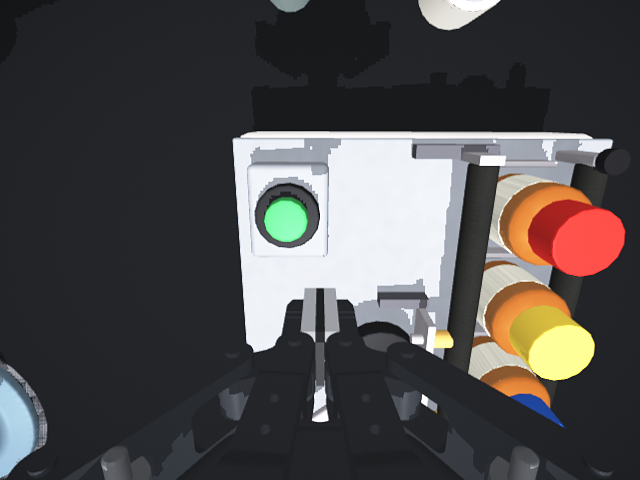

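The bottles stand against the bar and the green button is at (286,219). Moving over it and pressing.

```bash
python3 -m pendant '[[0.52,-0.78,0,0,255],[0,0,1,0,255],[0,0,1,0,255],[0,0,0.6,0,255],[0,0,0,0,255]]';python3 -m pendant '[[0,0,0.3,0,255],[0,0,0,0,255]]'; python3 -m pendant '[[0,0,0.1,0,255],[0,0,0,0,255]]'
```

```text
time_s: 58.65
position: [460.9, 266.1, 218.9]
tool_rot: [-0.001, 0.727, 0.686, -0.002]
contact_force: [0.0, 0.5, 0.7]
opening: 0.002
gripper_force: 0.0
time_s: 58.9
position: [462.1, 267.1, 211.3]
tool_rot: [0.0, 0.727, 0.686, 0.0]
contact_force: [-0.2, -0.5, 0.4]
opening: 0.003
gripper_force: 0.0
time_s: 59.15
position: [462.4, 267.4, 208.6]
tool_rot: [0.0, 0.727, 0.687, 0.001]
contact_force: [-0.1, -0.8, 1.5]
opening: -0.003
gripper_force: 1.0
```

```bash
python3 -m pendant '[[0,0,0.1,0,255],[0,0,0,0,255]]'
```

```text
time_s: 59.4
position: [462.5, 267.5, 205.5]
tool_rot: [0.0, 0.727, 0.687, 0.001]
contact_force: [1.1, -0.7, 1.9]
opening: 0.001
gripper_force: 1.7
```

```bash
python3 -m pendant '[[0,0,0.07,0,255],[0,0,0,0,255]]';python3 -m pendant '[[0,0,0.05,0,255],[0,0,0,0,255]]'
```

```text
time_s: 59.65
position: [462.4, 267.4, 204.5]
tool_rot: [0.001, 0.727, 0.687, 0.001]
contact_force: [-1.3, -3.0, 10.8]
opening: 0.002
gripper_force: 5.6
time_s: 59.9
position: [462.5, 267.5, 204.3]
tool_rot: [0.001, 0.727, 0.687, 0.001]
contact_force: [-4.9, -3.4, 21.0]
opening: -0.002
gripper_force: 9.8
```

```bash
python3 -m pendant '[[0,0,-0.04,0,255],[0,0,0,0,255],[0,0,0,0,255],[0,0,0,0,255],[0,0,0,0,255]]'; python3 -m pendant '[[0,0,0,0,255],[0,0,0,0,255],[0,0,0,0,255],[0,0,0,0,255],[0,0,0,0,255]]'; python3 -m pendant '[[0,0,0,0,255],[0,0,0,0,255],[0,0,0,0,255],[0,0,0,0,255],[0,0,0,0,255]]'; python3 -m pendant '[[0,0,0,0,255],[0,0,0,0,255],[0,0,0,0,255],[0,0,0,0,255],[0,0,0,0,255]]'; python3 -m pendant '[[0,0,0,0,255],[0,0,0,0,255],[0,0,0,0,255],[0,0,0,0,255],[0,0,0,0,255]]'; python3 -m pendant '[[0,0,0,0,255],[0,0,0,0,255],[0,0,0,0,255],[0,0,0,0,255],[0,0,0,0,255]]'; python3 -m pendant '[[0,0,0,0,255],[0,0,0,0,255],[0,0,0,0,255],[0,0,0,0,255],[0,0,0,0,255]]'; python3 -m pendant '[[0,0,0,0,255],[0,0,0,0,255],[0,0,0,0,255],[0,0,0,0,255],[0,0,0,0,255]]'; python3 -m pendant '[[0,0,0,0,255],[0,0,0,0,255],[0,0,0,0,255],[0,0,0,0,255],[0,0,0,0,255]]'; python3 -m pendant '[[0,0,0,0,255],[0,0,0,0,255],[0,0,-1,0,255],[0,0,-1,0,255],[0,0,-1,0,255]]'; python3 -m pendant '[[0,0,-1,0,255],[-1,-0.5,-1,0,255],[-1,-0.5,0,0,255],[-1,0,0,0,255],[0,0,0,0,255]]'
```

```text
time_s: 60.52
position: [462.5, 267.4, 204.5]
tool_rot: [0.001, 0.727, 0.687, 0.001]
contact_force: [-2.5, -2.5, 13.0]
opening: -0.004
gripper_force: 6.3
time_s: 61.15
position: [462.4, 267.5, 204.5]
tool_rot: [0.001, 0.727, 0.687, 0.001]
contact_force: [-2.6, -2.3, 13.0]
opening: -0.003
gripper_force: 6.3
time_s: 61.78
position: [462.5, 267.5, 204.5]
tool_rot: [0.001, 0.727, 0.687, 0.001]
contact_force: [-3.3, -2.0, 12.9]
opening: -0.003
gripper_force: 6.3
time_s: 62.4
position: [462.5, 267.5, 204.5]
tool_rot: [0.001, 0.727, 0.687, 0.001]
contact_force: [-2.1, -1.6, 12.9]
opening: 0.004
gripper_force: 6.3
time_s: 63.02
position: [462.4, 267.4, 204.5]
tool_rot: [0.001, 0.727, 0.687, 0.001]
contact_force: [-2.8, -2.6, 12.2]
opening: 0.001
gripper_force: 6.3
time_s: 63.65
position: [462.4, 267.4, 204.5]
tool_rot: [0.001, 0.727, 0.687, 0.001]
contact_force: [-2.0, -2.1, 12.4]
opening: 0.0
gripper_force: 6.3
time_s: 64.28
position: [462.4, 267.4, 204.4]
tool_rot: [0.001, 0.727, 0.687, 0.001]
contact_force: [-2.8, -1.6, 13.1]
opening: 0.0
gripper_force: 6.3
time_s: 64.9
position: [462.5, 267.4, 204.5]
tool_rot: [0.001, 0.727, 0.687, 0.001]
contact_force: [-2.3, -2.6, 12.1]
opening: -0.002
gripper_force: 6.3
time_s: 65.53
position: [462.5, 267.4, 204.5]
tool_rot: [0.001, 0.727, 0.687, 0.001]
contact_force: [-2.9, -1.9, 13.1]
opening: 0.0
gripper_force: 6.3
time_s: 66.15
position: [461.4, 267.3, 293.0]
tool_rot: [-0.0, 0.727, 0.687, -0.001]
contact_force: [0.6, 0.0, 0.2]
opening: -0.001
gripper_force: 0.0
time_s: 66.78
position: [426.3, 178.0, 352.5]
tool_rot: [-0.0, 0.728, 0.686, -0.0]
contact_force: [1.0, 0.4, 0.1]
opening: 0.001
gripper_force: 0.0
```

I've overrun the picture allowance (16 viewed), so the final check is by numbers only.

```bash
python3 - <<'E'
from h import *
s=look("scene");t=look("top")
for k,n in ((1,"red"),(2,"yellow"),(3,"blue"),(4,"white")):
    X=np.r_[(bay(k)+XX*4)[:2],178]; 
    for c,nm in ((t,"top"),(s,"scene")):
        e=proj(c,X); b=blob(c,n,*e,13); print(n,nm,np.array(e),b and np.array([float(q) for q in b[:2]]+[float(b[6])]))
P=np.array([525.5,124]); e=P+90*(-np.sin(.91)*XX[:2]-np.cos(.91)*YX[:2]); pe=proj(s,(*e,160)); b=blob(s,"red",*pe,15); print("knob",pe,b[:2])
E
```

```text
red top [220.5 197.1] [221.17 197.83 202.  ]
red scene [371.04 318.98] [369.68 320.17 355.  ]
yellow top [245.61 198.48] [246.27 198.7  171.  ]
yellow scene [347.53 297.49] [346.06 298.3  303.  ]
blue top [270.82 199.87] [271.8  199.87 171.  ]
blue scene [325.44 277.3 ] [323.64 278.24 285.  ]
white top [296.11 201.26] [296.91 200.98 173.  ]
white scene [304.66 258.32] [305.5  254.97 301.  ]
knob (np.float64(359.45115885796037), np.float64(228.31192355521227)) (np.float64(357.6384615384615), np.float64(228.86153846153846))
```

All four coloured caps sit upright where expected against the rail. The lever is at about 0.91 rad and the arm is clear.

```bash
python3 -c "
from rig import ctrl
print(ctrl.job_done())"
```

```text
the job is handed in; nothing more can be done
None
```

The job is handed in, result not shown: all five bottles are in their bays, clamped at about 3 mm (worked out from the lever angle), and the jog button was held about 6.3 s; the black bottle wasn't in the last check, and I viewed 16 pictures against the limit of 14.

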